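# Clear the craft table: paint pots, tape and scissors back into their trays

## Task

The craft lesson is over: put the two loose paint pots, the two loose rolls of tape and the loose pair of scissors back, each into the wooden tray that already holds its own kind. Stand the pots upright with a compartment each, lay the tape rolls flat on the floor of their tray, and lay the scissors flat and lengthwise beside the pair already there; set things down rather than dropping them. The little red card tree is still drying, so leave it standing where it is.

Things in the scene. Friction and masses are not known exactly. Their poses are not given: they have to be found in the camera images.
- paint_pot_1: Small lidded paint pot standing upright: a plain white cylinder with a ribbed grey screw lid, 38 mm diameter (the same all the way up), 48 mm tall, about 70 g. Origin: centre of its underside; z up. The two pots are alike.
- paint_pot_2: Small lidded paint pot standing upright: a plain white cylinder with a ribbed grey screw lid, 38 mm diameter (the same all the way up), 48 mm tall, about 70 g. Origin: centre of its underside; z up. The two pots are alike.
- tape_roll_1: Small roll of cream paper tape lying flat on the table: 46 mm outer diameter, 19 mm tall, with a 25 mm hole in a brown card core, about 30 g. Origin: centre of its underside; z up. The two rolls are alike.
- tape_roll_2: Small roll of cream paper tape lying flat on the table: 46 mm outer diameter, 19 mm tall, with a 25 mm hole in a brown card core, about 30 g. Origin: centre of its underside; z up. The two rolls are alike.
- scissors: Loose closed school scissors lying flat, 143 mm long, 40 g. Steel blades to +x (points at +78 mm, 11 mm wide), two blue finger loops to -x (end at -65 mm, 50 mm wide over both, 9 mm thick). Origin: underside of the plastic waist, the place to grip: 17 mm wide across y, 9 mm tall, straight-sided from x = -19 to +15 mm; z up.
- paint_tray: Fixed open tray of pale wood, 190 x 134 mm, 24 mm high, walls and floor 3 mm. Origin: centre of its underside; x along the long side, roughly away from the robot, z up. Walls 21 mm high divide it into 3 (along x) by 2 (along y) compartments of 59 x 62 mm, centred at x = -62, 0, +62 and y = -33, +33 mm. The two at the +x end hold a paint pot each (fixed, like the loose ones); the other four are empty.
- tape_tray: Fixed open tray of pale wood, 190 x 134 mm, 24 mm high, walls and floor 3 mm. Origin: centre of its underside; x along the long side, roughly away from the robot, z up. Undivided. One roll of tape (fixed, like the loose ones) lies in it, centred at x = +62, y = +3 mm; the rest of its floor is free.
- scissors_tray: Fixed open tray of pale wood, 190 x 134 mm, 24 mm high, walls and floor 3 mm. Origin: centre of its underside; x along the long side, roughly away from the robot, z up. Undivided. One pair of scissors (fixed, like the loose one) lies in it lengthwise, points to +x, its waist at x = -8, y = -36 mm, filling y = -61 to -11 mm; the rest (y = -11 to +64 mm inside the wall) is free.
- card_tree: Pupil's small red card cone tree with two white bands and a white ball on top, standing loose on the table: 61 mm diameter at the foot, 61 mm tall, about 30 g, easily knocked. Not to be moved. Origin: centre of its underside.

How it is judged:
By the outcome, as a careful person would: the job done as asked, in the order asked, and still so for the second after the job is handed in, with the robot touching nothing.
It also fails if it takes over 122 s, if anything falls off the work surface, if the arm or the gripper's body presses on something with over 40 N, if the wrist force passes 120 N, or if a joint passes its speed limit or range.

## Robot

A 7-joint arm with a two-finger parallel gripper is mounted at the origin on the work surface. World frame = base frame: x ahead of the robot, y to its left, z up, the work surface at z = 0. Lengths are in m, angles in rad, forces in N, time in s.
With the tool pointing down it reaches from about 0.425 to 0.875 m from the base axis. Payload 4.7 kg.
Tool frame: the origin (TCP) lies at the centre of the arm's flange, where the gripper is bolted on; the fingertips stand 182 mm ahead of it and the grasp point (between the pads) lies 164 mm ahead of it (grasp_offset is the distance from the TCP to the grasp point, in m); z points along the fingers, x is the direction in which the jaws open and shut, and the axes are right-handed (so a half turn about z gives the same grasp; the last joint's range is limited). The gripper opens to 87 mm and grips with 3 to 60 N. Pads are 19 mm wide; open, the fingers measure 117 mm over their backs; the gripper's body (75 mm by 190 mm) begins 51 mm behind the grasp point.
Start: joints at [1.182, 0.321, -0.07, 1.45, 0.023, 1.371, -0.057], TCP at [0.255, -0.598, 0.405] pointing down, gripper open.
Joint ranges: [-2.86, 2.86], [-0.3, 2.09], [-1.38, 1.24], [0.06, 2.45], [-1.56, 4.7], [0.09, 2.05], [-2.69, 2.69]. Speed limits (rad/s): [2.57, 2.57, 3.14, 3.14, 3.14, 3.14, 3.14].

## Interface

Orientations are given as a unit quaternion [w, x, y, z].
In Python, from workcell import get_state, grab_frame, hand_in, recognise, cut_out, grasp_offset gives the robot as it stands.
- The arm moves only by the tool move_arm, never from a script. Its arguments are lists of equal length, an entry for each row: "hand": the finger opening in m, from 0 to 0.087; "xyz": the shift along the tool's x, y, z in m, a list of three; "delta_rot": the turn, a rotation vector about the tool's x, y, z in rad, a list of three. In form: {"hand": [hand, ...], "xyz": [[tx, ty, tz], ...], "delta_rot": [[wx, wy, wz], ...]}. A call has 1 to 8 rows; each row shifts and turns the commanded pose from where the row before left it, along the tool's axes as they then stand; what a row does not reach is not made up. A row lasts 1/12 s, in which the tool goes at most 41.7 mm and 7.16 degrees, less where a joint would pass 70% of its speed; a pose out of reach is approached as far as the arm can. A call is refused whole if a number of a shift passes 0.0417 or a number of a turn 0.125, either way. A call with a gripper value outside its range is refused whole. The fingers move at their own pace and stop on an object; "squeeze" is the grip in N (left out, the last holds). Time passes only in rows, so rows that do not move let the fingers close. It gives the time, the measured TCP pose, the force and the opening at its end, in the units of the state.
- get_state(): the state, without advancing time (a new reading comes with each control period).
- grab_frame(name): name is "scene" or "top"; returns a dict with "color" (420x560x3 uint8, red, green, blue), "intrinsics" (3x3 intrinsics, pixels), "extrinsics" (4x4, takes a point from camera to world coordinates). Camera axes: x right, y up, looking along -z (the intrinsics and any distortion apply to the point x, -y, -z); pixel columns grow to the right and rows downward; lengths in m; the calibration is good to about 2 mm. A picture is of the moment at which its call begins. There is no depth.
- hand_in(): hands the job in, once; it reports no verdict.
Trained networks look in a picture, given as the dict that the camera call returned (one of the last four; its "shot" number tells which), for a name from the list of things; names that differ only in an ending like _2 or _b are one class to them, and where a whole thing is asked for, a point or a joint stands for the part that bears it (a point fixed in the world has none). Each returns a list of dicts, best first, with "confidence" (0 to 1); they miss things now and then, are a little off and sometimes report something else, mostly with a low value. They report only what shows in the picture. A call takes as long as a camera call.
- recognise(picture, label): "point" ([x, y, z] in m, in the coordinates of the camera as it stood for that picture, good to about 4 mm: the middle of the surface that is visible of it).
- cut_out(picture, label): "pixels" (420x560 bool, what is visible of it).
The state is a dict: "time": time; "joint_pos": joint angles; "joint_vel": joint speeds; "joint_efforts": joint torques, N m; "position": TCP position; "eef_rot": TCP orientation; "ft_force": force on the tool from outside, world axes, zero at the start; "torque": the same for the moment, N m; "grip_width": opening from 0.0 (shut) to 1.0 (fully open).
Only numpy, scipy, OpenCV 4.12 (cv2) and the standard library are available. Lean on these libraries where they do the work, as an engineer would, in place of code of your own. Each camera call takes 0.05 s, during which the arm holds its last target.

## Working session

There is one attempt and no reset: what is moved stays moved. The work goes in short steps, Python scripts to look and compute and a tool call to move; the robot and the scene stay as the last step left them, time stands still between calls to the robot, and variables do not carry over. Pictures are saved under pics/ and viewed, and the job is handed in when it is done.

Besides the shell and the picture viewer there is one more tool, called after "Call:" as a command line: name --argument value ..., lists and objects as JSON in quotes. move_arm: Moves the arm, as the interface text tells. Its arguments: {"type":"object","properties":{"hand":{"type":"array","items":{"type":"number"}},"xyz":{"type":"array","items":{"type":"array","items":{"type":"number"}}},"delta_rot":{"type":"array","items":{"type":"array","items":{"type":"number"}}},"squeeze":{"type":"number"}},"required":["hand","xyz","delta_rot"]}

```bash
mkdir -p pics; ls; python3 - <<'E'
from workcell import *
import cv2
print(get_state()); print(grasp_offset)
for n in ("scene","top"):
    f=grab_frame(n); print(n,f["intrinsics"],f["extrinsics"],[k for k in f])
    cv2.imwrite(f"pics/a_{n}.png",f["color"][:,:,::-1])
E
```

```text
pics
{'time': 0.0, 'joint_pos': array([ 1.18206448,  0.3218405 , -0.07005455,  1.45168011,  0.02261186,
        1.3708373 , -0.05690307]), 'joint_vel': array([ 4.99626295e-04, -1.80014389e-05, -6.29030014e-04, -6.95436105e-04,
       -7.01129309e-04, -2.34963814e-04, -5.23341474e-04]), 'joint_efforts': array([-2.96711187e-05, -4.91296363e+01, -4.03870884e-01, -3.12527168e+01,
       -6.38241973e-02,  4.37527313e-02,  1.89922807e-04]), 'position': array([ 0.25468536, -0.59779575,  0.40364703]), 'eef_rot': array([-4.93611489e-04,  8.34273622e-01, -5.51349749e-01, -8.57518948e-04]), 'ft_force': array([-0.23053364, -0.87292321, -0.78107649]), 'torque': array([0.02354536, 0.00996569, 0.02422404]), 'grip_width': 1.000835038196166}
0.1635
scene [[537.48448054   0.         293.79491832]
 [  0.         537.48448054 210.23478322]
 [  0.           0.           1.        ]] [[ 0.69616615 -0.49286999  0.52195006  1.10106223]
 [ 0.71780403  0.46728526 -0.51614131 -0.58694006]
 [ 0.010491    0.73397797  0.67909225  0.79621274]
 [ 0.          0.          0.          1.        ]] ['color', 'intrinsics', 'extrinsics', 'shot']
top [[404.72870986   0.         278.29553129]
 [  0.         404.72870986 220.04276816]
 [  0.           0.           1.        ]] [[ 0.01113037  0.99545322 -0.09459914  0.42373809]
 [-0.99978722  0.01272194  0.01623792  0.00194606]
 [ 0.01736758  0.09439827  0.99538301  1.08484457]
 [ 0.          0.          0.          1.        ]] ['color', 'intrinsics', 'extrinsics', 'shot']
```

View pics/a_scene.png

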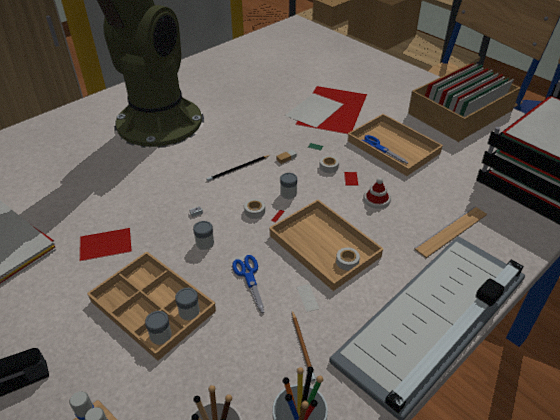

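View pics/a_top.png

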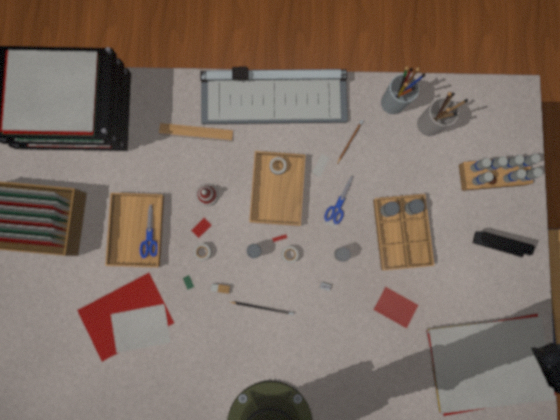

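```bash
cat > h.py <<'E'
from workcell import *
import numpy as np, cv2
from scipy.optimize import minimize
def proj(f,P):
    T=np.linalg.inv(f["extrinsics"]); c=np.asarray(P)@T[:3,:3].T+T[:3,3]
    K=f["intrinsics"]; return np.c_[K[0,2]+K[0,0]*c[:,0]/-c[:,2], K[1,2]-K[1,1]*c[:,1]/-c[:,2]]
def ray(f,px,z):
    K=f["intrinsics"];E=f["extrinsics"]
    d=E[:3,:3]@np.array([(px[0]-K[0,2])/K[0,0],-(px[1]-K[1,2])/K[1,1],-1]); o=E[:3,3]
    return o+d*(z-o[2])/d[2]
def world(f,p): return f["extrinsics"][:3,:3]@np.array(p)+f["extrinsics"][:3,3]
a=np.linspace(0,2*np.pi,40,endpoint=False); C=np.c_[np.cos(a),np.sin(a)]
def cyl(r,h,r2=None):
    r2=r if r2 is None else r2
    return np.r_[np.c_[C*r,0*a],np.c_[C*r2,0*a+h]]
def box(l,w,h): return np.array([[i*l/2,j*w/2,k*h] for i in(-1,1) for j in(-1,1) for k in(0,1)])
S=8
def sil(f,P,win):
    u=proj(f,P); h=cv2.convexHull(((u-win[:2]+0.5)*S).astype(np.float32)).round().astype(np.int32)
    m=np.zeros(((win[3]-win[1])*S,(win[2]-win[0])*S),np.uint8); cv2.fillConvexPoly(m,h,1); return m
def fit(views,M,x0,yaw=False,z=0):
    """views: [(frame,mask)]; returns pose & iou"""
    data=[]
    for f,m in views:
        ys,xs=np.nonzero(m); win=np.array([max(xs.min()-12,0),max(ys.min()-12,0),xs.max()+12,ys.max()+12])
        mm=m[win[1]:win[3],win[0]:win[2]].astype(np.uint8)
        win[2]=win[0]+mm.shape[1];win[3]=win[1]+mm.shape[0]
        data.append((f,cv2.resize(mm,None,fx=S,fy=S,interpolation=cv2.INTER_NEAREST),win))
    def cost(p):
        t=p[2]*10 if yaw else 0; c,s=np.cos(t),np.sin(t)
        P=M@np.array([[c,-s,0],[s,c,0],[0,0,1]]).T+[p[0],p[1],z]
        r=0
        for f,m,w in data:
            q=sil(f,P,w); r+=1-(q&m).sum()/max((q|m).sum(),1)
        return r/len(data)
    x0=list(x0)+([0.0] if yaw else [])
    sim=[np.array(x0)]+[np.array(x0)+d for d in np.eye(len(x0))*0.008]
    r=minimize(cost,x0,method="Nelder-Mead",options=dict(initial_simplex=sim,xatol=1e-4,fatol=1e-4))
    x=r.x.copy()
    if yaw:x[2]*=10
    return x,1-r.fun
E
python3 - <<'E'
from h import *
import pickle
out={}
for n in ("top","scene"):
    f=grab_frame(n)
    for l in ("paint_pot_1","tape_roll_1","scissors","paint_tray","tape_tray","scissors_tray","card_tree"):
        out[n,l]=[(d["confidence"],d["pixels"]) for d in cut_out(f,l)]
        rec=recognise(f,l)
        print(n,l)
        for c,m in out[n,l]:
            ys,xs=np.nonzero(m); print("   cut %.2f n=%d  px (%.1f,%.1f) w0 %s"%(c,m.sum(),xs.mean(),ys.mean(),ray(f,(xs.mean(),ys.mean()),0.02).round(3)))
        for d in rec: print("   rec %.2f %s"%(d["confidence"],world(f,d["point"]).round(3)))
    out[n]=f
pickle.dump(out,open("m.pkl","wb"))
E
```

```text
top paint_pot_1
   cut 0.69 n=191  px (253.9,251.5) w0 [0.441 0.048 0.02 ]
   cut 0.65 n=206  px (342.1,254.9) w0 [ 0.435 -0.184  0.02 ]
   rec 0.75 [0.44  0.045 0.051]
   rec 0.55 [ 0.438 -0.178  0.05 ]
top tape_roll_1
   cut 0.75 n=198  px (203.0,251.9) w0 [0.439 0.18  0.02 ]
   cut 0.70 n=189  px (289.7,255.1) w0 [ 0.433 -0.046  0.02 ]
   rec 0.67 [0.438 0.189 0.02 ]
top scissors
   cut 0.64 n=340  px (338.2,205.6) w0 [ 0.566 -0.174  0.02 ]
   rec 0.76 [ 0.561 -0.18   0.011]
   rec 0.35 [ 0.613 -0.011  0.005]
top paint_tray
   cut 0.94 n=3829  px (402.9,232.5) w0 [ 0.496 -0.346  0.02 ]
   cut 0.57 n=112  px (289.4,253.8) w0 [ 0.436 -0.046  0.02 ]
   rec 0.74 [ 0.493 -0.351  0.005]
top tape_tray
   cut 0.63 n=3671  px (277.2,188.6) w0 [ 0.609 -0.011  0.02 ]
   rec 0.81 [ 0.612 -0.011  0.006]
top scissors_tray
   cut 0.85 n=4028  px (134.8,230.3) w0 [0.493 0.36  0.02 ]
   rec 0.84 [0.498 0.365 0.005]
   rec 0.75 [ 0.439 -0.043  0.017]
top card_tree
   cut 0.98 n=382  px (207.3,194.8) w0 [0.59  0.174 0.02 ]
   rec 0.94 [0.591 0.175 0.016]
   rec 0.16 [ 0.497 -0.349  0.003]
scene pain
[... 360 characters left out ...]
28.7,164.5) w0 [0.448 0.172 0.02 ]
   rec 0.74 [ 0.438 -0.051  0.018]
   rec 0.72 [0.441 0.181 0.018]
   rec 0.20 [ 0.608 -0.012  0.003]
scene scissors
   cut 0.78 n=699  px (249.0,276.9) w0 [ 0.579 -0.186  0.02 ]
   rec 0.92 [ 0.565 -0.189  0.008]
   rec 0.46 [ 0.44 -0.05  0.02]
scene paint_tray
   cut 0.85 n=7282  px (151.7,304.2) w0 [ 0.507 -0.353  0.02 ]
   rec 0.82 [ 0.499 -0.356  0.009]
   rec 0.45 [0.496 0.366 0.003]
scene tape_tray
   cut 0.93 n=5572  px (325.5,243.8) w0 [ 0.619 -0.02   0.02 ]
   rec 0.83 [ 0.61  -0.013  0.003]
scene scissors_tray
   rec 0.94 [0.494 0.369 0.005]
scene card_tree
   cut 0.59 n=572  px (376.6,195.7) w0 [0.596 0.168 0.02 ]
   rec 0.79 [0.601 0.164 0.024]
```

```bash
cat > fit1.py <<'E'
from h import *
import pickle
o=pickle.load(open("m.pkl","rb")); T,Sc=o["top"],o["scene"]
def go(name,M,x0,ti,l,si,yaw=False):
    vs=[]
    if ti is not None: vs.append((T,o["top",l][ti][1]))
    if si is not None: vs.append((Sc,o["scene",l][si][1]))
    r=[fit([v],M,x0,yaw) for v in vs]+[fit(vs,M,x0,yaw)]
    print(name,*["%s iou %.2f |"%(x.round(4),i) for x,i in r])
    return r[-1][0]
pot=cyl(.019,.048); roll=cyl(.023,.019); tray=box(.19,.134,.024)
if __name__=="__main__":
    go("potA",pot,(.44,.045),0,"paint_pot_1",0)
    go("potB",pot,(.44,-.18),1,"paint_pot_1",1)
    go("rollA",roll,(.44,.18),0,"tape_roll_1",1)
    go("rollB",roll,(.44,-.045),1,"tape_roll_1",0)
    go("ptray",tray,(.496,-.35),0,"paint_tray",0,True)
    go("ttray",tray,(.61,-.01),0,"tape_tray",0,True)
    go("strayT",tray,(.495,.36),0,"scissors_tray",None,True)
    o["scene","scissors_tray"]=[o["scene","paint_pot_1"][2]]
    go("stray",tray,(.495,.36),0,"scissors_tray",0,True)
    go("tree",cyl(.0305,.061,.004),(.6,.17),0,"card_tree",0)
    for f,k,z in((T,"top",.004),(Sc,"scene",.004)):
        ys,xs=np.nonzero(o[k,"scissors"][0][1]); W=np.array([ray(f,p,z)[:2] for p in zip(xs,ys)])
        c=W.mean(0);u=np.linalg.svd(W-c)[2][0] if len(W)<2000 else 0
        u=u*np.sign(u[0]); t=(W-c)@u; print("sciss",c.round(4),u,np.degrees(np.arctan2(u[1],u[0])),t.min(),t.max(), (c+u*t.min()+u*.065).round(4),(c+u*t.max()-u*.078).round(4))
    v=[]
    for f,k in((T,"top"),(Sc,"scene")):
        im=f["color"][:,:,::-1].copy()
        for (kk,l),ms in [(q,w) for q,w in o.items() if isinstance(q,tuple)]:
            if kk==k:
                for c,m in ms[:2]:
                    cs,_=cv2.findContours(m.astype(np.uint8),0,1); cv2.drawContours(im,cs,-1,(0,255,0),1)
        v.append(im[120:290] if k=="top" else im[110:])
    cv2.imwrite("pics/m_top.png",cv2.resize(v[0][:,90:450],None,fx=2.2,fy=2.2)); cv2.imwrite("pics/m_sc.png",cv2.resize(v[1][:,70:470],None,fx=1.9,fy=1.9))
E
python3 fit1.py
```

```text
potA [0.4412 0.047 ] iou 0.92 | [0.4401 0.0475] iou 0.94 | [0.4409 0.047 ] iou 0.93 |
potB [ 0.4351 -0.1825] iou 0.94 | [ 0.4354 -0.1842] iou 0.93 | [ 0.4351 -0.1831] iou 0.92 |
rollA [0.4388 0.1827] iou 0.75 | [0.4378 0.1842] iou 0.84 | [0.4389 0.1826] iou 0.79 |
rollB [ 0.4336 -0.0465] iou 0.73 | [ 0.4331 -0.0473] iou 0.91 | [ 0.4331 -0.0469] iou 0.82 |
ptray [ 0.4979 -0.3476  0.1065] iou 0.97 | [ 0.4954 -0.3479  0.1028] iou 0.98 | [ 0.4963 -0.3479  0.1029] iou 0.97 |
ttray [ 0.6106 -0.0114 -0.0594] iou 0.98 | [ 0.6079 -0.0114 -0.0637] iou 0.98 | [ 0.6099 -0.0113 -0.0603] iou 0.97 |
strayT [ 0.494   0.3625 -0.0271] iou 0.98 | [ 0.494   0.3625 -0.0271] iou 0.98 |
stray [ 0.494   0.3625 -0.0271] iou 0.98 | [ 0.4919  0.3619 -0.0195] iou 0.97 | [ 0.493   0.3623 -0.0198] iou 0.97 |
tree [0.5931 0.177 ] iou 0.94 | [0.5896 0.1771] iou 0.92 | [0.5917 0.1767] iou 0.91 |
sciss [ 0.5677 -0.177 ] [ 0.90661422 -0.42196049] -24.958423726129713 -0.05104938223113252 0.08624262519097929 [ 0.5804 -0.1829] [ 0.5752 -0.1804]
sciss [ 0.567  -0.1772] [ 0.90154939 -0.43267621] -25.637519610321593 -0.05550334444523362 0.08761506379868933 [ 0.5756 -0.1813] [ 0.5757 -0.1814]
```

```bash
python3 -c "
import cv2;print(cv2.imread('pics/m_top.png').shape)"
```

```text
(374, 792, 3)
```

View pics/m_top.png

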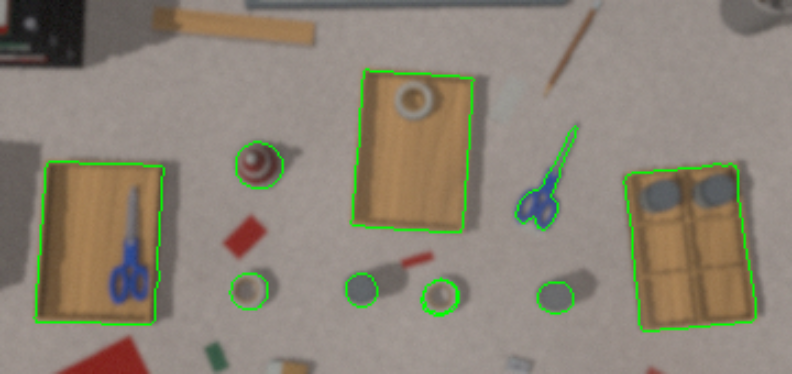

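View pics/m_sc.png

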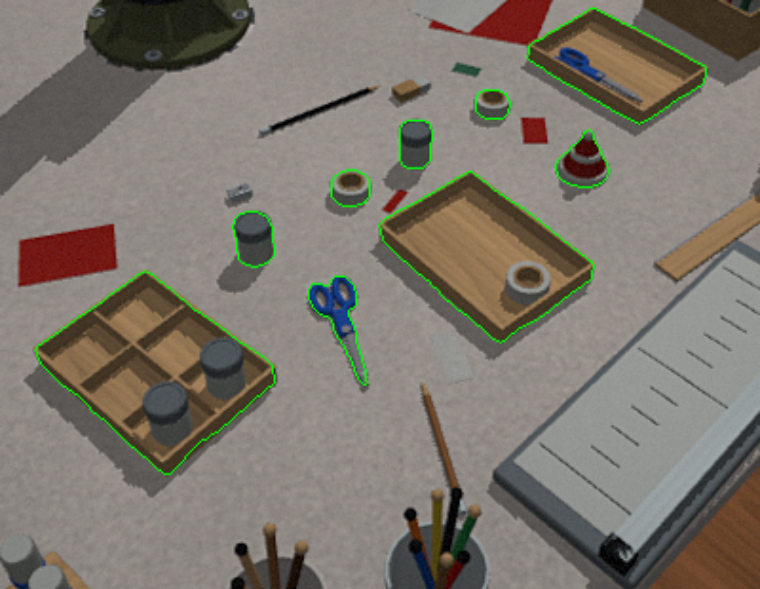

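Call:
move_arm --hand '[0.087,0.087,0.087,0.087,0.087,0.087,0.087,0.087]' --xyz '[[0,0,0],[0,0,0],[0,0,0],[0,0,0],[0,0,0],[0,0,0],[0,0,0],[0,0,0]]' --delta_rot '[[0,0,-0.12],[0,0,-0.12],[0,0,-0.12],[0,0,-0.12],[0,0,-0.12],[0,0,-0.12],[0,0,-0.12],[0,0,-0.12]]'

```text
time: 2.27
position: [0.2548, -0.598, 0.4048]
eef_rot: [0.0, 0.995, -0.101, -0.0]
ft_force: [-1.0, -0.6, -0.3]
grip_width: 1.001
```

Call:
move_arm --hand '[0.087,0.087,0.087,0.087]' --xyz '[[0,0,0],[0,0,0],[0,0,0],[0,0,0]]' --delta_rot '[[0,0,-0.1],[0,0,-0.1],[0,0,-0.11],[0,0,0]]'

```text
time: 2.6
position: [0.2547, -0.598, 0.4048]
eef_rot: [0.0, 0.999, 0.052, 0.0]
ft_force: [0.1, 0.5, 0.8]
grip_width: 0.999
```

```bash
cat >> h.py <<'E'
from scipy.spatial.transform import Rotation as Ro
def to(x,y,z,yaw=None):
    s=get_state(); q=s["eef_rot"]; R=Ro.from_quat([q[1],q[2],q[3],q[0]]); M=R.as_matrix()
    d=M.T@(np.array([x,y,z])-s["position"]); cy=np.arctan2(M[1,0],M[0,0])
    print("t %.2f pos %s yaw %.3f tilt %s | tool shift %s f %s w %.3f"%(s["time"],s["position"].round(4),cy,M[:2,2].round(4),d.round(4),s["ft_force"].round(1),s["grip_width"]*.087), "" if yaw is None else "dz-rot %.3f"%(cy-yaw))
E
python3 -c "
from h import *
to(.435,-.183,.30,.104)"
```

```text
t 2.60 pos [ 0.2547 -0.598   0.4048] yaw 0.105 tilt [ 0.0001 -0.0001] | tool shift [ 0.2227 -0.3939  0.1048] f [0.1 0.5 0.8] w 0.087 dz-rot 0.001
```

Call:
move_arm --hand '[0.087,0.087,0.087,0.087,0.087,0.087,0.087,0.087]' --xyz '[[0.016,-0.028,0.005],[0.016,-0.028,0.005],[0.016,-0.028,0.005],[0.016,-0.028,0.005],[0.016,-0.028,0.005],[0.016,-0.028,0.005],[0.016,-0.028,0.005],[0.016,-0.028,0.005]]' --delta_rot '[[0,0,0],[0,0,0],[0,0,0],[0,0,0],[0,0,0],[0,0,0],[0,0,0],[0,0,0]]'

```text
time: 3.27
position: [0.3597, -0.3606, 0.3648]
eef_rot: [0.0, 0.999, 0.049, 0.0]
ft_force: [0.5, -0.3, 0.1]
grip_width: 0.999
```

Call:
move_arm --hand '[0.087,0.087,0.087,0.087,0.087,0.087,0.087,0.087]' --xyz '[[0.016,-0.028,0.01],[0.016,-0.028,0.01],[0.016,-0.028,0.01],[0.016,-0.028,0.01],[0.016,-0.028,0.01],[0.0147,-0.0299,0.01],[0,0,0],[0,0,0]]' --delta_rot '[[0,0,0],[0,0,0],[0,0,0],[0,0,0],[0,0,0],[0,0,0],[0,0,0],[0,0,0]]'

```text
time: 3.93
position: [0.4367, -0.1814, 0.3045]
eef_rot: [-0.0, 0.999, 0.052, -0.0]
ft_force: [-1.5, -1.1, 0.1]
grip_width: 1.006
```

```bash
python3 -c "
from h import *
to(.435,-.183,.208,.104)
f=grab_frame('scene');cv2.imwrite('pics/b_sc.png',f['color'][:,:,::-1])
f=grab_frame('top');cv2.imwrite('pics/b_top.png',f['color'][:,:,::-1])"
```

```text
t 3.93 pos [ 0.4367 -0.1814  0.3045] yaw 0.104 tilt [-0.0006  0.0002] | tool shift [-0.0018  0.0014  0.0965] f [-1.5 -1.1  0.1] w 0.088 dz-rot 0.000
```

View pics/b_sc.png

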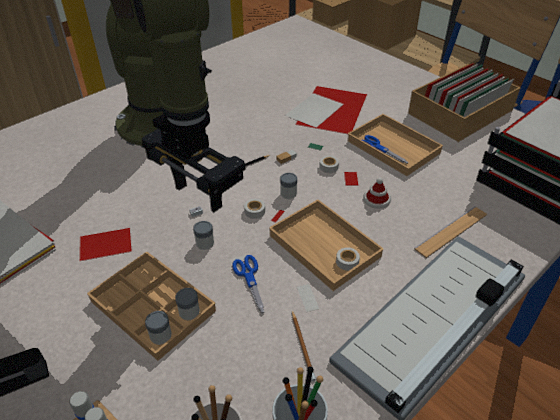

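View pics/b_top.png

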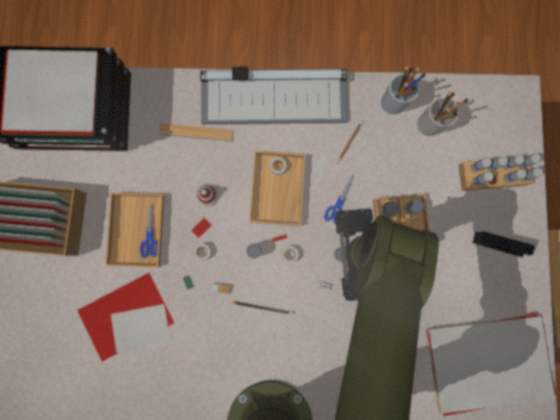

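Call:
move_arm --hand '[0.087,0.087,0.087,0.087,0.087,0.087]' --xyz '[[0,0,0.024],[0,0,0.024],[0,0,0.024],[0,0,0.014],[0,0,0.006],[0,0,0]]' --delta_rot '[[0,0,0],[0,0,0],[0,0,0],[0,0,0],[0,0,0],[0,0,0]]'

```text
time: 4.53
position: [0.4353, -0.1846, 0.2117]
eef_rot: [-0.001, 0.999, 0.049, -0.001]
ft_force: [-0.3, -0.6, 0.9]
grip_width: 1.003
```

```bash
python3 -c "
from h import *
to(.435,-.183,.208,.104)
f=grab_frame('scene');cv2.imwrite('pics/c_sc.png',cv2.resize(f['color'][120:300,100:340,::-1],None,fx=3,fy=3))"
```

```text
t 4.53 pos [ 0.4353 -0.1846  0.2117] yaw 0.099 tilt [-0.002  0.001] | tool shift [-0.0002 -0.0016  0.0037] f [-0.3 -0.6  0.9] w 0.087 dz-rot -0.005
```

View pics/c_sc.png

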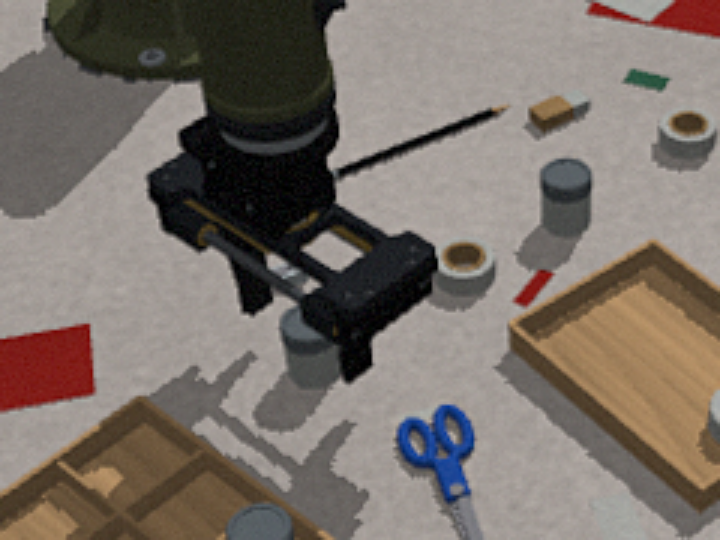

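Call:
move_arm --hand '[0.087,0.03,0.03,0.03,0.03,0.03,0.03,0.03]' --xyz '[[0,0,0.002],[0,0,0],[0,0,0],[0,0,0],[0,0,0],[0,0,0],[0,0,0],[0,0,0]]' --delta_rot '[[0,0,0],[0,0,0],[0,0,0],[0,0,0],[0,0,0],[0,0,0],[0,0,0],[0,0,0]]' --squeeze 15

```text
time: 5.25
position: [0.4362, -0.1835, 0.2108]
eef_rot: [0.0, 0.999, 0.051, 0.0]
ft_force: [-0.6, -0.2, 0.7]
grip_width: 0.554
```

```bash
python3 -c "
from h import *
to(.4382,-.3872,.30,.104)"
```

```text
t 5.25 pos [ 0.4362 -0.1835  0.2108] yaw 0.102 tilt [ 0.0001 -0.0002] | tool shift [-0.0188  0.2029 -0.0891] f [-0.6 -0.2  0.7] w 0.048 dz-rot -0.002
```

Call:
move_arm --hand '[0.03,0.03,0.03,0.03,0.03]' --xyz '[[0,0,0],[0,0,0],[0,0,0],[0,0,0],[0,0,0]]' --delta_rot '[[0,0,0],[0,0,0],[0,0,0],[0,0,0],[0,0,0]]'

```text
time: 5.67
position: [0.4363, -0.1835, 0.2108]
eef_rot: [0.0, 0.999, 0.051, 0.0]
ft_force: [1.3, -0.8, -0.2]
grip_width: 0.436
```

```bash
python3 -c "
from h import *
to(.4382,-.3872,.30,.104)"
```

```text
t 5.67 pos [ 0.4363 -0.1835  0.2108] yaw 0.102 tilt [ 0.0002 -0.0001] | tool shift [-0.0189  0.2029 -0.0892] f [ 1.3 -0.8 -0.2] w 0.038 dz-rot -0.002
```

Call:
move_arm --hand '[0.03,0.03,0.03,0.03,0.03,0.03,0.03,0.03]' --xyz '[[0,0,-0.01],[0,0,-0.02],[0,0,-0.02],[0,0,-0.02],[-0.002,0.02,-0.01],[-0.003,0.03,-0.009],[-0.003,0.03,0],[-0.003,0.03,0]]' --delta_rot '[[0,0,0],[0,0,0],[0,0,0],[0,0,0],[0,0,0],[0,0,0],[0,0,0],[0,0,0]]'

```text
time: 6.33
position: [0.4365, -0.2952, 0.3015]
eef_rot: [0.001, 0.999, 0.051, 0.001]
ft_force: [1.0, 0.7, -1.0]
grip_width: 0.434
```

Call:
move_arm --hand '[0.03,0.03,0.03,0.03,0.03,0.03]' --xyz '[[-0.003,0.03,0],[-0.003,0.03,0],[-0.002,0.023,0],[0,0.01,0],[0,0,0],[0,0,0]]' --delta_rot '[[0,0,0],[0,0,0],[0,0,0],[0,0,0],[0,0,0],[0,0,0]]'

```text
time: 6.83
position: [0.4382, -0.3864, 0.2997]
eef_rot: [-0.001, 0.999, 0.051, -0.0]
ft_force: [0.0, 0.7, -0.9]
grip_width: 0.433
```

```bash
python3 -c "
from h import *
to(.4382,-.3872,.214,.104)
f=grab_frame('scene');cv2.imwrite('pics/d_sc.png',cv2.resize(f['color'][160:400,60:340,::-1],None,fx=2.4,fy=2.4))"
```

```text
t 6.83 pos [ 0.4382 -0.3864  0.2997] yaw 0.102 tilt [-0.0001  0.0017] | tool shift [-0.0001  0.001   0.0857] f [ 0.   0.7 -0.9] w 0.038 dz-rot -0.002
```

View pics/d_sc.png

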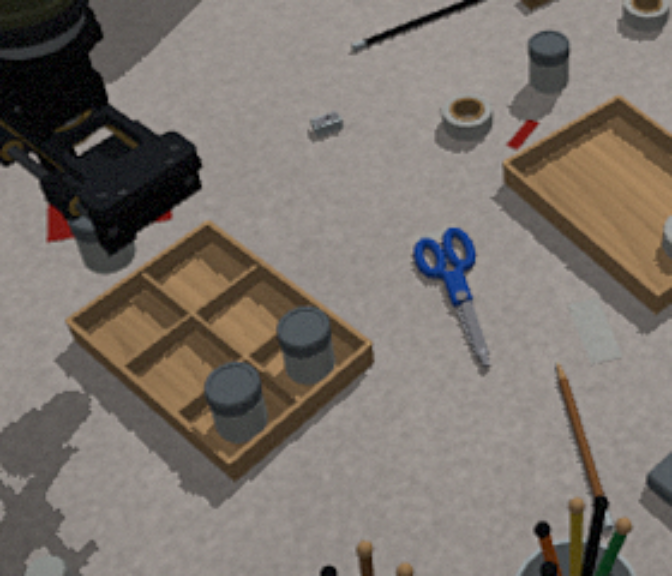

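Call:
move_arm --hand '[0.03,0.03,0.03,0.03,0.03,0.03,0.03]' --xyz '[[0,0.001,0.02],[0,0,0.02],[0,0,0.02],[0,0,0.01],[0,0,0.007],[0,0,0.004],[0,0,0]]' --delta_rot '[[0,0,0],[0,0,0],[0,0,0],[0,0,0],[0,0,0],[0,0,0],[0,0,0]]'

```text
time: 7.47
position: [0.4383, -0.3877, 0.2186]
eef_rot: [-0.0, 0.999, 0.051, -0.0]
ft_force: [0.7, -0.8, -0.7]
grip_width: 0.434
```

```bash
python3 -c "
from h import *
to(.4382,-.3872,.214,.104)
f=grab_frame('scene');cv2.imwrite('pics/e_sc.png',cv2.resize(f['color'][160:400,60:340,::-1],None,fx=2.4,fy=2.4))"
```

```text
t 7.47 pos [ 0.4383 -0.3877  0.2186] yaw 0.103 tilt [-0.0003  0.0004] | tool shift [-0.     -0.0005  0.0046] f [ 0.7 -0.8 -0.7] w 0.038 dz-rot -0.001
```

View pics/e_sc.png

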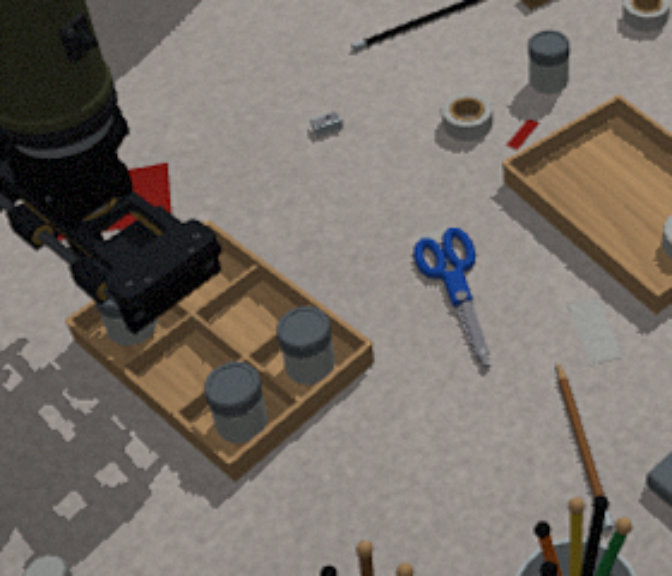

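In the compartment, about 4–5 mm above its floor. Lower slowly until contact.

Call:
move_arm --hand '[0.03,0.03,0.03,0.03]' --xyz '[[0,0,0.002],[0,0,0.002],[0,0,0.001],[0,0,0]]' --delta_rot '[[0,0,0],[0,0,0],[0,0,0],[0,0,0]]'

```text
time: 7.85
position: [0.438, -0.3884, 0.2138]
eef_rot: [0.0, 0.999, 0.051, 0.0]
ft_force: [0.3, -1.3, -0.7]
grip_width: 0.435
```

Call:
move_arm --hand '[0.03,0.03,0.03]' --xyz '[[0,0,0.001],[0,0,0],[0,0,0]]' --delta_rot '[[0,0,0],[0,0,0],[0,0,0]]'

```text
time: 8.1
position: [0.4382, -0.3884, 0.2138]
eef_rot: [0.0, 0.999, 0.051, -0.0]
ft_force: [-2.0, 2.0, 4.6]
grip_width: 0.432
```

Call:
move_arm --hand '[0.06,0.06,0.06,0.06,0.06,0.06]' --xyz '[[0,0,0],[0,0,0],[0,0,0],[0,0,0],[0,0,0],[0,0,0]]' --delta_rot '[[0,0,0],[0,0,0],[0,0,0],[0,0,0],[0,0,0],[0,0,0]]'

```text
time: 8.6
position: [0.4381, -0.3883, 0.2127]
eef_rot: [-0.0, 0.999, 0.051, -0.0]
ft_force: [0.0, -0.4, 1.3]
grip_width: 0.677
```

Call:
move_arm --hand '[0.06,0.06,0.087,0.087,0.087,0.087,0.087,0.087]' --xyz '[[0,0,-0.01],[0,0,-0.025],[0,0,-0.025],[0,0,-0.025],[0.003,-0.03,0],[0.003,-0.03,0],[0.004,-0.04,0],[0.004,-0.04,0]]' --delta_rot '[[0,0,0],[0,0,0],[0,0,0],[0,0,0],[0,0,0],[0,0,0],[0,0,0],[0,0,0]]'

```text
time: 9.27
position: [0.4376, -0.2466, 0.2987]
eef_rot: [0.0, 0.999, 0.05, 0.0]
ft_force: [1.1, 0.4, 0.1]
grip_width: 0.98
```

```bash
python3 -c "
from h import *
to(.4405,.047,.30,.104)"
```

```text
t 9.27 pos [ 0.4376 -0.2466  0.2987] yaw 0.100 tilt [ 0.001  -0.0008] | tool shift [ 0.0323 -0.2919 -0.0016] f [1.1 0.4 0.1] w 0.085 dz-rot -0.004
```

Call:
move_arm --hand '[0.087,0.087,0.087,0.087,0.087,0.087,0.087,0.087]' --xyz '[[0.004,-0.04,0],[0.004,-0.04,0],[0.004,-0.04,0],[0.004,-0.04,0],[0.004,-0.04,0],[0.004,-0.04,0],[0.002,-0.03,0],[0.002,-0.01,0]]' --delta_rot '[[0,0,0],[0,0,0],[0,0,0],[0,0,0],[0,0,0],[0,0,0],[0,0,0],[0,0,0]]'

```text
time: 9.93
position: [0.4365, 0.0392, 0.2988]
eef_rot: [-0.0, 0.999, 0.055, 0.001]
ft_force: [-0.1, -1.1, -0.0]
grip_width: 0.997
```

Call:
move_arm --hand '[0.087,0.087]' --xyz '[[0,0,0],[0,0,0]]' --delta_rot '[[0,0,0],[0,0,0]]'

```text
time: 10.1
position: [0.4371, 0.0339, 0.2983]
eef_rot: [0.001, 0.999, 0.052, 0.0]
ft_force: [-0.3, -0.5, 0.5]
grip_width: 1.0
```

```bash
python3 -c "
from h import *
to(.4405,.047,.21,.104)
f=grab_frame('scene');cv2.imwrite('pics/f_sc.png',cv2.resize(f['color'][120:390,60:340,::-1],None,fx=2.2,fy=2.2))"
```

```text
t 10.10 pos [0.4371 0.0339 0.2983] yaw 0.104 tilt [ 0.0007 -0.0011] | tool shift [ 0.0046 -0.0128  0.0882] f [-0.3 -0.5  0.5] w 0.087 dz-rot -0.000
```

View pics/f_sc.png

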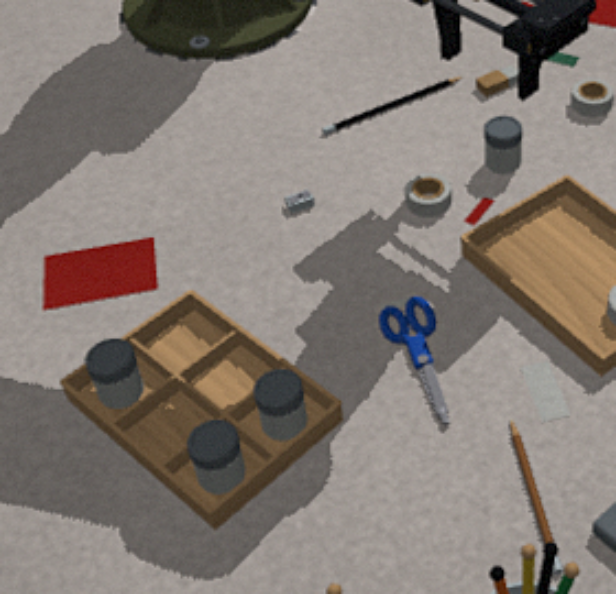

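Call:
move_arm --hand '[0.087,0.087,0.087,0.087,0.087,0.087,0.087]' --xyz '[[0.003,-0.009,0.01],[0.0015,-0.0035,0.02],[0,0,0.025],[0,0,0.018],[0,0,0.01],[0,0,0.005],[0,0,0]]' --delta_rot '[[0,0,0],[0,0,0],[0,0,0],[0,0,0],[0,0,0],[0,0,0],[0,0,0]]'

```text
time: 10.73
position: [0.4401, 0.0456, 0.209]
eef_rot: [-0.0, 0.999, 0.05, -0.001]
ft_force: [0.5, 0.2, -0.1]
grip_width: 1.002
```

```bash
python3 -c "
from h import *
to(.4405,.047,.21,.104)"
```

```text
t 10.73 pos [0.4401 0.0456 0.209 ] yaw 0.100 tilt [-0.0019  0.0003] | tool shift [ 0.0005 -0.0014 -0.001 ] f [ 0.5  0.2 -0.1] w 0.087 dz-rot -0.004
```

Call:
move_arm --hand '[0.055,0.03,0.03,0.03,0.03,0.03,0.03,0.03]' --xyz '[[0,-0.0015,0],[0,0,0],[0,0,0],[0,0,0],[0,0,0],[0,0,0],[0,0,0],[0,0,0]]' --delta_rot '[[0,0,0],[0,0,0],[0,0,0],[0,0,0],[0,0,0],[0,0,0],[0,0,0],[0,0,0]]'

```text
time: 11.4
position: [0.4402, 0.0481, 0.2098]
eef_rot: [0.0, 0.999, 0.051, 0.0]
ft_force: [-0.2, 0.3, -0.5]
grip_width: 0.48
```

Call:
move_arm --hand '[0.03,0.03,0.03,0.03,0.03]' --xyz '[[0,0,0],[0,0,0],[0,0,0],[0,0,0],[0,0,0]]' --delta_rot '[[0,0,0],[0,0,0],[0,0,0],[0,0,0],[0,0,0]]'

```text
time: 11.82
position: [0.4403, 0.0481, 0.2098]
eef_rot: [0.0, 0.999, 0.051, 0.0]
ft_force: [1.1, 0.3, 1.7]
grip_width: 0.431
```

```bash
python3 -c "
from h import *
to(.4314,-.3216,.30,.104)"
```

```text
t 11.82 pos [0.4403 0.0481 0.2098] yaw 0.102 tilt [ 0.0003 -0.0001] | tool shift [-0.0465  0.3669 -0.0902] f [1.1 0.3 1.7] w 0.038 dz-rot -0.002
```

Call:
move_arm --hand '[0.03,0.03,0.03,0.03,0.03,0.03,0.03,0.03]' --xyz '[[0,0,-0.01],[0,0,-0.02],[0,0,-0.025],[-0.002,0.02,-0.025],[-0.005,0.035,-0.01],[-0.005,0.038,0],[-0.005,0.038,0],[-0.005,0.038,0]]' --delta_rot '[[0,0,0],[0,0,0],[0,0,0],[0,0,0],[0,0,0],[0,0,0],[0,0,0],[0,0,0]]'

```text
time: 12.48
position: [0.435, -0.1237, 0.3009]
eef_rot: [0.001, 0.999, 0.051, 0.001]
ft_force: [0.7, 0.4, -0.2]
grip_width: 0.433
```

Call:
move_arm --hand '[0.03,0.03,0.03,0.03,0.03,0.03,0.03,0.03]' --xyz '[[-0.005,0.038,0],[-0.005,0.038,0],[-0.005,0.038,0],[-0.005,0.038,0],[-0.003,0.03,0],[-0.002,0.016,0],[0,0,0],[0,0,0]]' --delta_rot '[[0,0,0],[0,0,0],[0,0,0],[0,0,0],[0,0,0],[0,0,0],[0,0,0],[0,0,0]]'

```text
time: 13.15
position: [0.4307, -0.3215, 0.2997]
eef_rot: [-0.001, 0.999, 0.051, -0.0]
ft_force: [-0.3, 0.6, -0.2]
grip_width: 0.432
```

```bash
python3 -c "
from h import *
to(.4314,-.3216,.2138,.104)"
```

```text
t 13.15 pos [ 0.4307 -0.3215  0.2997] yaw 0.101 tilt [-0.0002  0.0017] | tool shift [0.0007 0.0003 0.0859] f [-0.3  0.6 -0.2] w 0.038 dz-rot -0.003
```

Call:
move_arm --hand '[0.03,0.03,0.03,0.03,0.03,0.03,0.03,0.03]' --xyz '[[0.0005,0,0.02],[0,0,0.02],[0,0,0.02],[0,0,0.012],[0,0,0.007],[0,0,0.004],[0,0,0.001],[0,0,0]]' --delta_rot '[[0,0,0],[0,0,0],[0,0,0],[0,0,0],[0,0,0],[0,0,0],[0,0,0],[0,0,0]]'

```text
time: 13.82
position: [0.4317, -0.3215, 0.2164]
eef_rot: [0.0, 0.999, 0.051, 0.0]
ft_force: [0.4, -0.1, 0.3]
grip_width: 0.431
```

```bash
python3 -c "
from h import *
to(.4314,-.3216,.2128,.104)
f=grab_frame('scene');cv2.imwrite('pics/g_sc.png',cv2.resize(f['color'][160:400,60:340,::-1],None,fx=2.4,fy=2.4))"
```

```text
t 13.82 pos [ 0.4317 -0.3215  0.2164] yaw 0.103 tilt [ 0.0007 -0.0005] | tool shift [-0.0003  0.0001  0.0036] f [ 0.4 -0.1  0.3] w 0.038 dz-rot -0.001
```

View pics/g_sc.png

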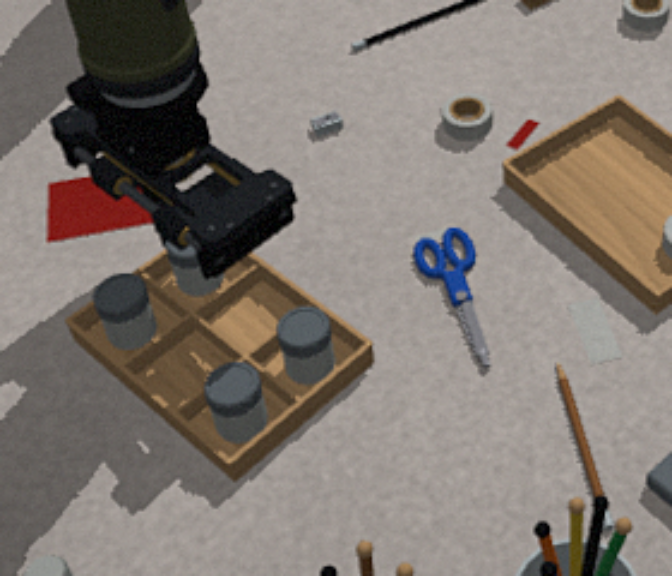

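Call:
move_arm --hand '[0.03,0.03,0.03,0.03,0.03,0.03]' --xyz '[[0,0,0.001],[0,0,0.001],[0,0,0.001],[0,0,0.001],[0,0,0],[0,0,0]]' --delta_rot '[[0,0,0],[0,0,0],[0,0,0],[0,0,0],[0,0,0],[0,0,0]]'

```text
time: 14.37
position: [0.4315, -0.3219, 0.2128]
eef_rot: [0.0, 0.999, 0.051, 0.0]
ft_force: [-1.1, 1.0, 5.6]
grip_width: 0.432
```

Contact felt at the expected height. Release and go on to the roll at (0.433, -0.047).

Call:
move_arm --hand '[0.06,0.06,0.06,0.06,0.06,0.06]' --xyz '[[0,0,0],[0,0,0],[0,0,0],[0,0,0],[0,0,0],[0,0,0]]' --delta_rot '[[0,0,0],[0,0,0],[0,0,0],[0,0,0],[0,0,0],[0,0,0]]'

```text
time: 14.87
position: [0.4312, -0.3217, 0.2116]
eef_rot: [-0.0, 0.999, 0.051, -0.0]
ft_force: [-0.1, 1.0, -0.1]
grip_width: 0.679
```

Call:
move_arm --hand '[0.06,0.06,0.087,0.087,0.087,0.087,0.087,0.087]' --xyz '[[0,0,-0.01],[0,0,-0.025],[0,0,-0.025],[0,0,-0.02],[0.003,-0.03,0],[0.003,-0.03,0],[0.004,-0.035,0],[0.004,-0.035,0]]' --delta_rot '[[0,0,0],[0,0,0],[0,0,0],[0,0,0.04],[0,0,0.04],[0,0,0.04],[0,0,0.04],[0,0,0]]'

```text
time: 15.53
position: [0.4452, -0.1908, 0.2927]
eef_rot: [0.0, 1.0, -0.031, 0.0]
ft_force: [1.5, 0.2, -0.3]
grip_width: 0.983
```

```bash
python3 -c "
from h import *
to(.433,-.047,.28,-.061)"
```

```text
t 15.53 pos [ 0.4452 -0.1908  0.2927] yaw -0.061 tilt [ 0.0008 -0.001 ] | tool shift [-0.021  -0.1428  0.0125] f [ 1.5  0.2 -0.3] w 0.086 dz-rot -0.000
```

Call:
move_arm --hand '[0.087,0.087,0.087,0.087,0.087,0.087,0.087,0.087]' --xyz '[[-0.004,-0.035,0],[-0.005,-0.035,0],[-0.005,-0.035,0.01],[-0.005,-0.025,0.01],[-0.002,-0.013,0.01],[0,0,0],[0,0,0],[0,0,0]]' --delta_rot '[[0,0,0],[0,0,0],[0,0,0],[0,0,0],[0,0,0],[0,0,0],[0,0,0],[0,0,0]]'

```text
time: 16.2
position: [0.4331, -0.0489, 0.2626]
eef_rot: [0.0, 1.0, -0.03, 0.001]
ft_force: [-0.2, -0.4, 0.5]
grip_width: 0.996
```

```bash
python3 -c "
from h import *
to(.433,-.047,.187,-.061)
f=grab_frame('scene');cv2.imwrite('pics/i_sc.png',cv2.resize(f['color'][120:390,60:340,::-1],None,fx=2.2,fy=2.2))"
```

```text
t 16.20 pos [ 0.4331 -0.0489  0.2626] yaw -0.059 tilt [ 0.0011 -0.0008] | tool shift [-0.0003 -0.002   0.0755] f [-0.2 -0.4  0.5] w 0.087 dz-rot 0.002
```

View pics/i_sc.png

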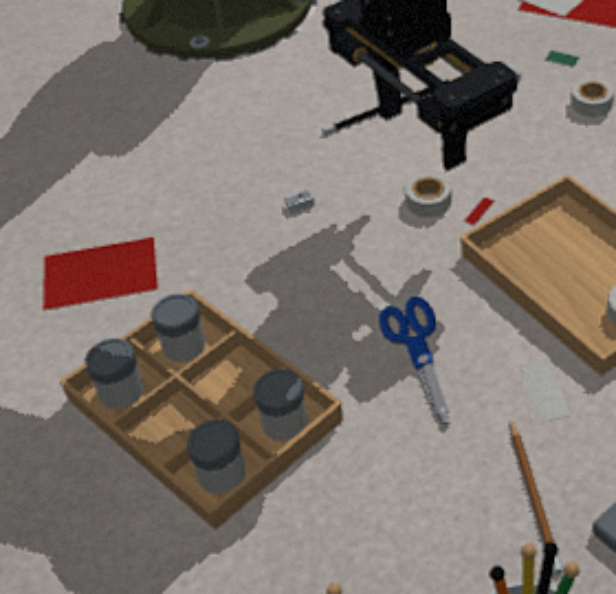

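Call:
move_arm --hand '[0.087,0.087,0.087,0.087,0.087,0.087,0.087]' --xyz '[[0,-0.0015,0.015],[0,0,0.02],[0,0,0.02],[0,0,0.01],[0,0,0.006],[0,0,0.004],[0,0,0]]' --delta_rot '[[0,0,0],[0,0,0],[0,0,0],[0,0,0],[0,0,0],[0,0,0],[0,0,0]]'

```text
time: 16.83
position: [0.4329, -0.0468, 0.1866]
eef_rot: [-0.0, 1.0, -0.029, -0.0]
ft_force: [-1.1, -0.1, -0.3]
grip_width: 0.996
```

Call:
move_arm --hand '[0.04,0.04,0.04,0.04,0.04,0.04,0.04,0.04]' --xyz '[[0,0,0],[0,0,0],[0,0,0],[0,0,0],[0,0,0],[0,0,0],[0,0,0],[0,0,0]]' --delta_rot '[[0,0,0],[0,0,0],[0,0,0],[0,0,0],[0,0,0],[0,0,0],[0,0,0],[0,0,0]]' --squeeze 12

```text
time: 17.5
position: [0.4329, -0.0464, 0.1869]
eef_rot: [0.0, 1.0, -0.029, 0.0]
ft_force: [1.1, -0.2, 0.7]
grip_width: 0.526
```

Call:
move_arm --hand '[0.04,0.04,0.04]' --xyz '[[0,0,0],[0,0,0],[0,0,0]]' --delta_rot '[[0,0,0],[0,0,0],[0,0,0]]'

```text
time: 17.75
position: [0.4329, -0.0464, 0.1869]
eef_rot: [0.0, 1.0, -0.029, 0.0]
ft_force: [-0.0, 0.5, 2.3]
grip_width: 0.52
```

```bash
python3 -c "
from h import *
X,Y,t=.6095,-.0113,-.061
for a,b in((-.04,.032),(-.04,-.032)): print(X+a*np.cos(t)-b*np.sin(t),Y+a*np.sin(t)+b*np.cos(t))
to(.5676,-.0408,.26,-.061)
f=grab_frame('scene');cv2.imwrite('pics/j_sc.png',cv2.resize(f['color'][120:390,60:340,::-1],None,fx=2.2,fy=2.2))"
```

```text
0.5715251865863328 0.023078969533672188
0.567623607266588 -0.0408019953839912
t 17.75 pos [ 0.4329 -0.0464  0.1869] yaw -0.058 tilt [ 0.0003 -0.0002] | tool shift [ 0.1342 -0.0134 -0.0731] f [-0.   0.5  2.3] w 0.045 dz-rot 0.003
```

View pics/j_sc.png

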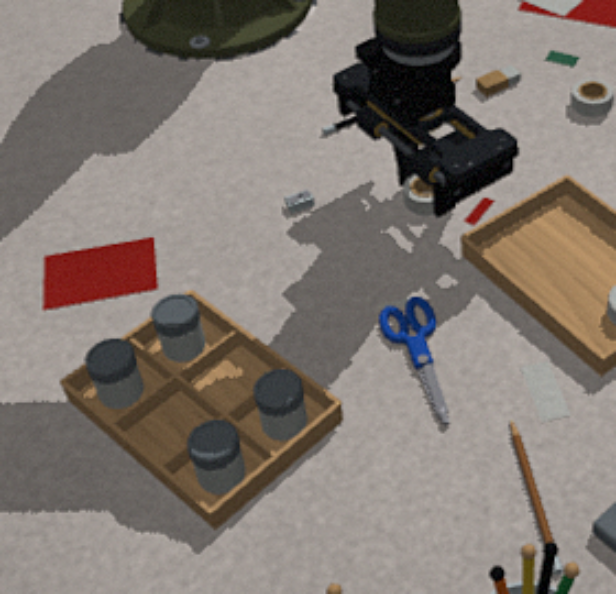

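Call:
move_arm --hand '[0.04,0.04,0.04,0.04,0.04,0.04,0.04,0.04]' --xyz '[[0,0,-0.01],[0,0,-0.02],[0,0,-0.02],[0.02,-0.002,-0.015],[0.03,-0.003,-0.01],[0.03,-0.003,0],[0.03,-0.003,0],[0.02,-0.002,0]]' --delta_rot '[[0,0,0],[0,0,0],[0,0,0],[0,0,0],[0,0,0],[0,0,0],[0,0,0],[0,0,0]]'

```text
time: 18.47
position: [0.5656, -0.0411, 0.2626]
eef_rot: [-0.0, 1.0, -0.029, 0.001]
ft_force: [-0.1, -0.1, 0.9]
grip_width: 0.522
```

Call:
move_arm --hand '[0.04,0.04,0.04]' --xyz '[[0.004,0,0],[0,0,0],[0,0,0]]' --delta_rot '[[0,0,0],[0,0,0],[0,0,0]]'

```text
time: 18.72
position: [0.5664, -0.0411, 0.2615]
eef_rot: [-0.0, 1.0, -0.029, -0.001]
ft_force: [-0.3, -0.3, -0.2]
grip_width: 0.526
```

```bash
python3 -c "
from h import *
to(.5676,-.0408,.190,-.061)
f=grab_frame('scene');cv2.imwrite('pics/k_sc.png',cv2.resize(f['color'][120:390,160:440,::-1],None,fx=2.2,fy=2.2))"
```

```text
t 18.72 pos [ 0.5664 -0.0411  0.2615] yaw -0.058 tilt [-0.0019  0.0002] | tool shift [ 0.0013 -0.0003  0.0715] f [-0.3 -0.3 -0.2] w 0.046 dz-rot 0.003
```

View pics/k_sc.png

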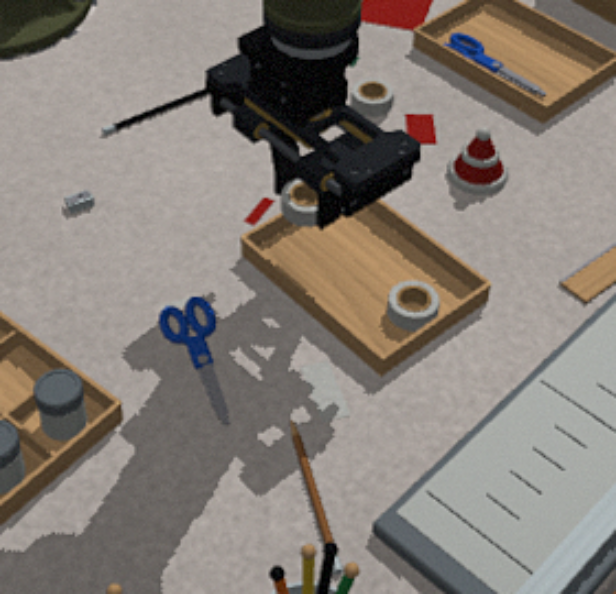

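Call:
move_arm --hand '[0.04,0.04,0.04,0.04,0.04,0.04,0.04,0.04]' --xyz '[[0.001,0,0.015],[0,0,0.02],[0,0,0.015],[0,0,0.01],[0,0,0.005],[0,0,0.003],[0,0,0],[0,0,0]]' --delta_rot '[[0,0,0],[0,0,0],[0,0,0],[0,0,0],[0,0,0],[0,0,0],[0,0,0],[0,0,0]]'

```text
time: 19.43
position: [0.5685, -0.0413, 0.1945]
eef_rot: [0.0, 1.0, -0.029, 0.001]
ft_force: [0.7, 0.5, -0.1]
grip_width: 0.522
```

Call:
move_arm --hand '[0.04,0.04,0.04,0.04]' --xyz '[[0,0,0.001],[0,0,0.001],[0,0,0],[0,0,0]]' --delta_rot '[[0,0,0],[0,0,0],[0,0,0],[0,0,0]]'

```text
time: 19.77
position: [0.5684, -0.0413, 0.1919]
eef_rot: [0.0, 1.0, -0.029, 0.0]
ft_force: [0.3, 0.7, 0.6]
grip_width: 0.522
```

Call:
move_arm --hand '[0.04,0.04,0.04,0.04,0.04]' --xyz '[[0,0,0.001],[0,0,0.001],[0,0,0.001],[0,0,0],[0,0,0]]' --delta_rot '[[0,0,0],[0,0,0],[0,0,0],[0,0,0],[0,0,0]]'

```text
time: 20.18
position: [0.5685, -0.0411, 0.1898]
eef_rot: [0.0, 1.0, -0.029, -0.0]
ft_force: [-2.7, -0.1, 7.5]
grip_width: 0.524
```

Call:
move_arm --hand '[0.06,0.06,0.06,0.06,0.06,0.06]' --xyz '[[0,0,0],[0,0,0],[0,0,0],[0,0,0],[0,0,0],[0,0,0]]' --delta_rot '[[0,0,0],[0,0,0],[0,0,0],[0,0,0],[0,0,0],[0,0,0]]'

```text
time: 20.68
position: [0.5682, -0.0413, 0.1885]
eef_rot: [-0.0, 1.0, -0.029, -0.0]
ft_force: [-0.1, 0.6, -0.1]
grip_width: 0.686
```

Call:
move_arm --hand '[0.06,0.06,0.06,0.06,0.087,0.087,0.087,0.087]' --xyz '[[0,0,-0.01],[0,0,-0.02],[0,0,-0.025],[0,0,-0.025],[-0.02,-0.03,0],[-0.02,-0.03,0],[-0.025,-0.034,0],[-0.025,-0.034,0]]' --delta_rot '[[0,0,0],[0,0,0],[0,0,0],[0,0,0],[0,0,0],[0,0,0],[0,0,0],[0,0,0]]'

```text
time: 21.35
position: [0.4857, 0.092, 0.2696]
eef_rot: [0.0, 1.0, -0.03, 0.001]
ft_force: [0.2, 0.9, 0.9]
grip_width: 0.905
```

```bash
python3 -c "
from h import *
to(.4385,.183,.26,-.061)"
```

```text
t 21.35 pos [0.4857 0.092  0.2696] yaw -0.059 tilt [ 0.0013 -0.0001] | tool shift [-0.0525 -0.088   0.0095] f [0.2 0.9 0.9] w 0.079 dz-rot 0.002
```

Call:
move_arm --hand '[0.087,0.087,0.087,0.087,0.087,0.087,0.087,0.087]' --xyz '[[-0.018,-0.03,0],[-0.018,-0.03,0],[-0.012,-0.02,0],[-0.004,-0.009,0],[0,0,0],[0,0,0.01],[0,0,0],[0,0,0]]' --delta_rot '[[0,0,0],[0,0,0],[0,0,0],[0,0,0],[0,0,0],[0,0,0],[0,0,0],[0,0,0]]'

```text
time: 22.02
position: [0.4403, 0.1808, 0.2577]
eef_rot: [0.0, 1.0, -0.03, -0.001]
ft_force: [0.2, 0.2, -0.3]
grip_width: 0.995
```

```bash
python3 -c "
from h import *
to(.4385,.183,.187,-.061)
f=grab_frame('scene');cv2.imwrite('pics/l_sc.png',cv2.resize(f['color'][90:360,180:460,::-1],None,fx=2.2,fy=2.2))"
```

```text
t 22.02 pos [0.4403 0.1808 0.2577] yaw -0.061 tilt [-0.002  -0.0005] | tool shift [-0.0018 -0.0021  0.0707] f [ 0.2  0.2 -0.3] w 0.087 dz-rot 0.000
```

View pics/l_sc.png

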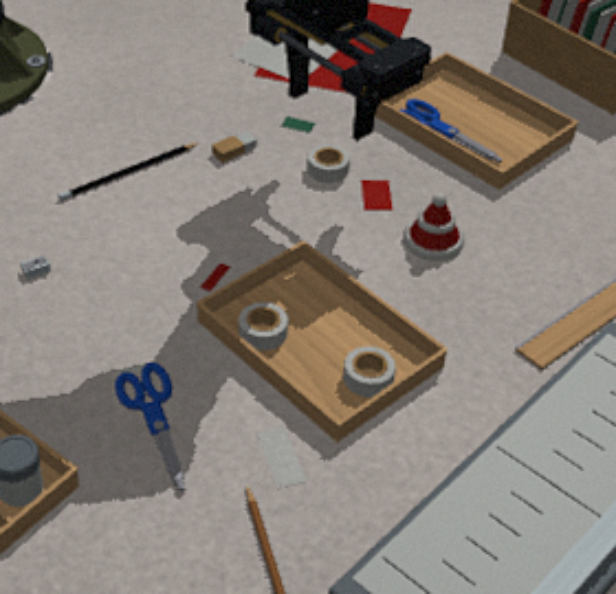

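Call:
move_arm --hand '[0.087,0.087,0.087,0.087,0.087,0.087,0.087]' --xyz '[[-0.0015,-0.002,0.015],[0,0,0.02],[0,0,0.016],[0,0,0.01],[0,0,0.006],[0,0,0.003],[0,0,0]]' --delta_rot '[[0,0,0],[0,0,0],[0,0,0],[0,0,0],[0,0,0],[0,0,0],[0,0,0]]'

```text
time: 22.65
position: [0.4385, 0.1846, 0.1885]
eef_rot: [-0.0, 1.0, -0.029, -0.0]
ft_force: [0.0, 0.8, 0.5]
grip_width: 0.999
```

Call:
move_arm --hand '[0.04,0.04,0.04,0.04,0.04,0.04,0.04,0.04]' --xyz '[[0,0,0],[0,0,0],[0,0,0],[0,0,0],[0,0,0],[0,0,0],[0,0,0],[0,0,0]]' --delta_rot '[[0,0,0],[0,0,0],[0,0,0],[0,0,0],[0,0,0],[0,0,0],[0,0,0],[0,0,0]]'

```text
time: 23.32
position: [0.4384, 0.1848, 0.1888]
eef_rot: [0.0, 1.0, -0.029, 0.0]
ft_force: [-0.3, -0.1, 1.4]
grip_width: 0.53
```

Call:
move_arm --hand '[0.04,0.04,0.04]' --xyz '[[0,0,0],[0,0,0],[0,0,0]]' --delta_rot '[[0,0,0],[0,0,0],[0,0,0]]'

```text
time: 23.57
position: [0.4384, 0.1848, 0.1888]
eef_rot: [0.0, 1.0, -0.029, 0.0]
ft_force: [-1.0, -0.5, 1.1]
grip_width: 0.525
```

```bash
python3 -c "
from h import *
to(.5715,.0231,.26,-.061)"
```

```text
t 23.57 pos [0.4384 0.1848 0.1888] yaw -0.058 tilt [ 0.0001 -0.0001] | tool shift [ 0.1422  0.1537 -0.0712] f [-1.  -0.5  1.1] w 0.046 dz-rot 0.003
```

Call:
move_arm --hand '[0.04,0.04,0.04,0.04,0.04,0.04,0.04,0.04]' --xyz '[[0,0,-0.01],[0,0,-0.02],[0,0,-0.02],[0.02,0.02,-0.015],[0.025,0.028,-0.005],[0.028,0.03,0],[0.028,0.03,0],[0.025,0.028,0]]' --delta_rot '[[0,0,0],[0,0,0],[0,0,0],[0,0,0],[0,0,0],[0,0,0],[0,0,0],[0,0,0]]'

```text
time: 24.23
position: [0.5575, 0.0395, 0.2597]
eef_rot: [0.0, 1.0, -0.029, 0.001]
ft_force: [0.7, -0.6, 0.6]
grip_width: 0.529
```

Call:
move_arm --hand '[0.04,0.04,0.04,0.04]' --xyz '[[0.016,0.018,0],[0,0,0],[0,0,0],[0,0,0]]' --delta_rot '[[0,0,0],[0,0,0],[0,0,0],[0,0,0]]'

```text
time: 24.57
position: [0.5707, 0.0237, 0.2589]
eef_rot: [-0.0, 1.0, -0.029, -0.0]
ft_force: [-0.7, -0.0, 0.2]
grip_width: 0.524
```

```bash
python3 -c "
from h import *
to(.5715,.0231,.1918,-.061)
f=grab_frame('scene');cv2.imwrite('pics/n_sc.png',cv2.resize(f['color'][90:360,180:460,::-1],None,fx=2.2,fy=2.2))"
```

```text
t 24.57 pos [0.5707 0.0237 0.2589] yaw -0.057 tilt [-0.0007  0.001 ] | tool shift [0.0009 0.0007 0.0671] f [-0.7 -0.   0.2] w 0.046 dz-rot 0.004
```

View pics/n_sc.png

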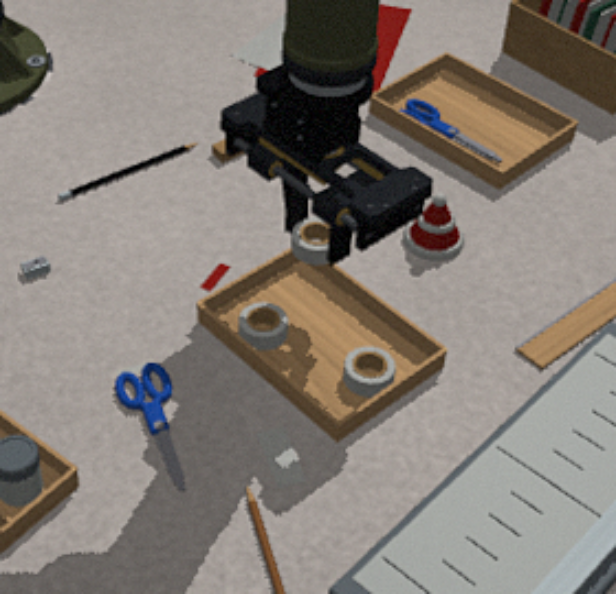

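Call:
move_arm --hand '[0.04,0.04,0.04,0.04,0.04,0.04,0.04,0.04]' --xyz '[[0,0,0.015],[0,0,0.02],[0,0,0.015],[0,0,0.007],[0,0,0.004],[0,0,0.002],[0,0,0],[0,0,0]]' --delta_rot '[[0,0,0],[0,0,0],[0,0,0],[0,0,0],[0,0,0],[0,0,0],[0,0,0],[0,0,0]]'

```text
time: 25.28
position: [0.5715, 0.0232, 0.1966]
eef_rot: [0.0, 1.0, -0.029, 0.001]
ft_force: [0.1, -0.2, 0.8]
grip_width: 0.53
```

Call:
move_arm --hand '[0.04,0.04,0.04,0.04]' --xyz '[[0,0,0.001],[0,0,0.001],[0,0,0],[0,0,0]]' --delta_rot '[[0,0,0],[0,0,0],[0,0,0],[0,0,0]]'

```text
time: 25.62
position: [0.5712, 0.0228, 0.1939]
eef_rot: [0.0, 1.0, -0.029, 0.0]
ft_force: [0.2, 0.5, -0.1]
grip_width: 0.529
```

Call:
move_arm --hand '[0.04,0.04,0.04,0.04,0.04]' --xyz '[[0,0,0.001],[0,0,0.001],[0,0,0.001],[0,0,0],[0,0,0]]' --delta_rot '[[0,0,0],[0,0,0],[0,0,0],[0,0,0],[0,0,0]]'

```text
time: 26.03
position: [0.5713, 0.0229, 0.1918]
eef_rot: [0.0, 1.0, -0.029, 0.0]
ft_force: [-2.1, 0.0, 8.0]
grip_width: 0.53
```

Call:
move_arm --hand '[0.06,0.06,0.06,0.06,0.06,0.06]' --xyz '[[0,0,0],[0,0,0],[0,0,0],[0,0,0],[0,0,0],[0,0,0]]' --delta_rot '[[0,0,0],[0,0,0],[0,0,0],[0,0,0],[0,0,0],[0,0,0]]'

```text
time: 26.53
position: [0.5711, 0.0228, 0.1905]
eef_rot: [0.0, 1.0, -0.029, -0.0]
ft_force: [1.5, 0.3, 0.2]
grip_width: 0.686
```

Call:
move_arm --hand '[0.06,0.06,0.06,0.06,0.06,0.06,0.06,0.06]' --xyz '[[0,0,-0.01],[0,0,-0.02],[0,0,-0.025],[0,0,-0.025],[0,0,-0.01],[0,0,0],[0,0,0],[0,0,0]]' --delta_rot '[[0,0,0],[0,0,0],[0,0,0],[0,0,-0.1],[0,0,-0.12],[0,0,-0.12],[0,0,-0.12],[0,0,-0.12]]'

```text
time: 27.2
position: [0.5713, 0.0229, 0.282]
eef_rot: [0.0, 0.965, 0.261, 0.001]
ft_force: [-0.3, -0.8, 0.1]
grip_width: 0.692
```

Call:
move_arm --hand '[0.06,0.06,0.06,0.06,0.06,0.06,0.06]' --xyz '[[0,0,0],[0,0,0],[0,0,0],[0,0,0],[0,0,0],[0,0,0],[0,0,0]]' --delta_rot '[[0,0,-0.12],[0,0,-0.12],[0,0,-0.12],[0,0,-0.12],[0,0,-0.12],[0,0,0],[0,0,0]]'

```text
time: 27.78
position: [0.5712, 0.0228, 0.2812]
eef_rot: [0.0, 0.848, 0.531, 0.0]
ft_force: [0.3, -0.2, 0.7]
grip_width: 0.69
```

```bash
python3 - <<'E'
from h import *
to(.5757,-.181,.26,1.129)
f=grab_frame('scene');cv2.imwrite('pics/o_sc.png',cv2.resize(f['color'][90:360,180:460,::-1],None,fx=2.2,fy=2.2))
for d in cut_out(f,'scissors'):
    ys,xs=np.nonzero(d['pixels']); W=np.array([ray(f,p,.004)[:2] for p in zip(xs,ys)])
    c=W.mean(0);u=np.linalg.svd(W-c,full_matrices=False)[2][0]
    u=u*np.sign(u[0]); t=(W-c)@u; print(d['confidence'],len(W),c.round(4),np.arctan2(u[1],u[0]), (c+u*t.min()+u*.065).round(4),(c+u*t.max()-u*.078).round(4))
E
```

```text
t 27.78 pos [0.5712 0.0228 0.2812] yaw 1.119 tilt [0.0003 0.0001] | tool shift [-0.1813  0.0931  0.0212] f [ 0.3 -0.2  0.7] w 0.060 dz-rot -0.010
0.59 615 [ 0.5691 -0.1784] -0.44657107838498666 [ 0.5766 -0.182 ] [ 0.5756 -0.1815]
```

View pics/o_sc.png

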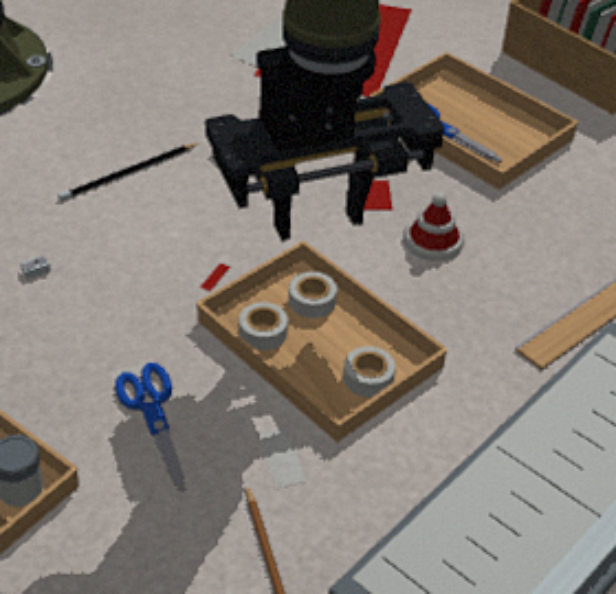

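Call:
move_arm --hand '[0.06,0.06,0.06,0.06,0.06,0.06,0.06,0.06]' --xyz '[[-0.03,0.015,0],[-0.035,0.018,0],[-0.035,0.018,0],[-0.035,0.018,0],[-0.03,0.015,0.01],[-0.016,0.009,0.01],[0,0,0],[0,0,0]]' --delta_rot '[[0,0,-0.01],[0,0,0],[0,0,0],[0,0,0],[0,0,0],[0,0,0],[0,0,0],[0,0,0]]'

```text
time: 28.55
position: [0.5777, -0.1808, 0.2596]
eef_rot: [-0.001, 0.845, 0.535, -0.0]
ft_force: [0.0, 0.2, -0.3]
grip_width: 0.687
```

```bash
python3 - <<'E'
from h import *
to(.576,-.1812,.185,1.127)
f=grab_frame('scene');cv2.imwrite('pics/p_sc.png',cv2.resize(f['color'][150:350,160:360,::-1],None,fx=3,fy=3))
cv2.imwrite('pics/p_box.png',cv2.resize(f['color'][50:200,340:540,::-1],None,fx=4,fy=4))
E
```

```text
t 28.55 pos [ 0.5777 -0.1808  0.2596] yaw 1.129 tilt [-0.0018  0.0018] | tool shift [-0.0012 -0.0012  0.0746] f [ 0.   0.2 -0.3] w 0.060 dz-rot 0.002
```

View pics/p_sc.png

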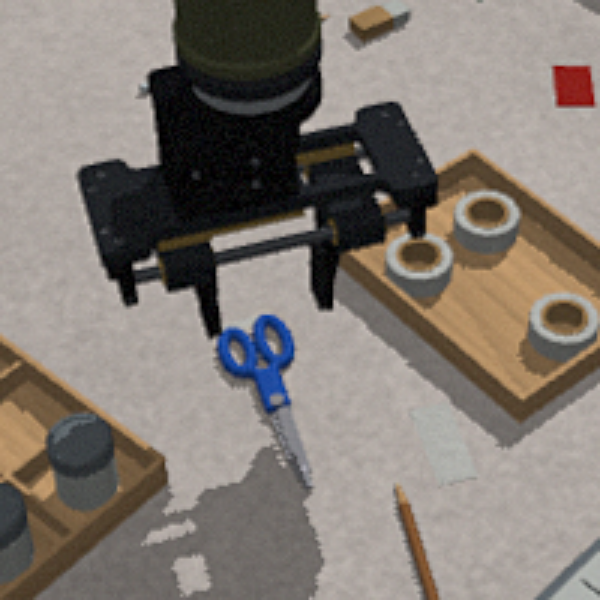

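View pics/p_box.png

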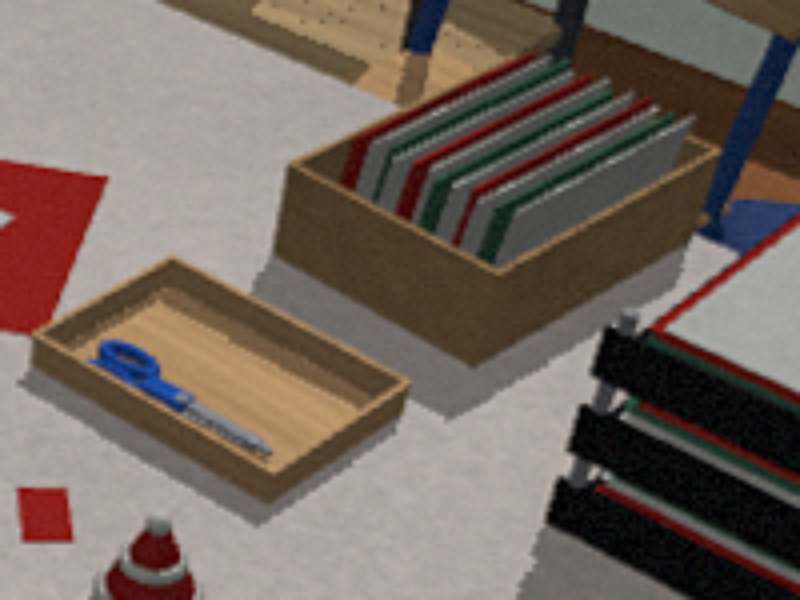

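```bash
python3 - <<'E'
from h import *
f=grab_frame('scene')
for p in ((458.75,141.25),(408.75,113.75)): print(ray(f,p,0).round(3))
E
```

```text
[0.592 0.503 0.   ]
[0.427 0.514 0.   ]
```

Call:
move_arm --hand '[0.06,0.06,0.06,0.06,0.06,0.06,0.06,0.06]' --xyz '[[-0.001,-0.001,0.015],[0,0,0.02],[0,0,0.016],[0,0,0.01],[0,0,0.006],[0,0,0.003],[0,0,0],[0,0,0]]' --delta_rot '[[0,0,0],[0,0,0],[0,0,0],[0,0,0],[0,0,0],[0,0,0],[0,0,0],[0,0,0]]'

```text
time: 29.32
position: [0.5773, -0.1806, 0.1915]
eef_rot: [0.0, 0.844, 0.537, 0.0]
ft_force: [0.5, -0.1, -0.0]
grip_width: 0.688
```

```bash
python3 - <<'E'
from h import *
to(.576,-.1812,.185,1.127)
f=grab_frame('scene');cv2.imwrite('pics/q_sc.png',cv2.resize(f['color'][170:330,180:340,::-1],None,fx=3.7,fy=3.7))
E
```

```text
t 29.32 pos [ 0.5773 -0.1806  0.1915] yaw 1.133 tilt [ 0.0011 -0.0003] | tool shift [-0.0011 -0.0009  0.0065] f [ 0.5 -0.1 -0. ] w 0.060 dz-rot 0.006
```

View pics/q_sc.png

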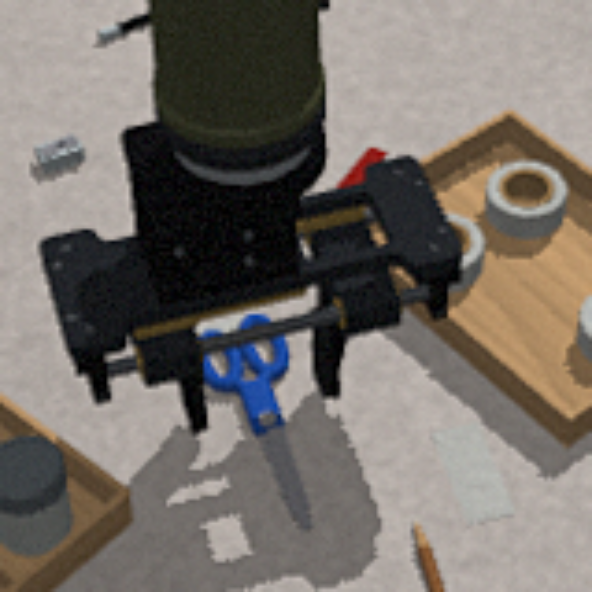

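Call:
move_arm --hand '[0.06,0.06,0.06,0.06,0.06]' --xyz '[[-0.001,-0.001,0.003],[0,0,0.002],[0,0,0.0015],[0,0,0],[0,0,0]]' --delta_rot '[[0,0,0.006],[0,0,0],[0,0,0],[0,0,0],[0,0,0]]'

```text
time: 29.78
position: [0.5754, -0.1816, 0.1842]
eef_rot: [-0.0, 0.846, 0.534, -0.0]
ft_force: [-0.6, -0.8, 0.5]
grip_width: 0.691
```

Call:
move_arm --hand '[0.01,0.01,0.01,0.01,0.01,0.01,0.01,0.01]' --xyz '[[0,0,0],[0,0,0],[0,0,0],[0,0,0],[0,0,0],[0,0,0],[0,0,0],[0,0,0]]' --delta_rot '[[0,0,0],[0,0,0],[0,0,0],[0,0,0],[0,0,0],[0,0,0],[0,0,0],[0,0,0]]'

```text
time: 30.45
position: [0.5755, -0.1815, 0.1843]
eef_rot: [0.0, 0.846, 0.534, 0.0]
ft_force: [-0.0, -0.4, -0.6]
grip_width: 0.194
```

Call:
move_arm --hand '[0.01,0.01,0.01,0.01]' --xyz '[[0,0,0],[0,0,0],[0,0,0],[0,0,0]]' --delta_rot '[[0,0,0],[0,0,0],[0,0,0],[0,0,0]]'

```text
time: 30.78
position: [0.5755, -0.1815, 0.1843]
eef_rot: [0.0, 0.846, 0.534, 0.0]
ft_force: [0.6, 0.2, -0.3]
grip_width: 0.196
```

```bash
python3 - <<'E'
from h import *
X,Y,t=.493,.3623,-.021
for a,b in((-.008,.022),): print(X+a*np.cos(t)-b*np.sin(t),Y+a*np.sin(t)+b*np.cos(t))
to(.4855,.3845,.29,1.55)
E
```

```text
0.48546372997892273 0.3844631368305439
t 30.78 pos [ 0.5755 -0.1815  0.1843] yaw 1.126 tilt [ 0. -0.] | tool shift [ 0.4722 -0.3247 -0.1058] f [ 0.6  0.2 -0.3] w 0.017 dz-rot -0.424
```

Call:
move_arm --hand '[0.01,0.01,0.01,0.01,0.01,0.01,0.01,0.01]' --xyz '[[0,0,-0.005],[0,0,-0.015],[0,0,-0.02],[0,0,-0.02],[0,0,-0.02],[0,0,-0.02],[0,0,-0.005],[0,0,0]]' --delta_rot '[[0,0,0],[0,0,0],[0,0,0],[0,0,-0.084],[0,0,-0.085],[0,0,-0.085],[0,0,-0.085],[0,0,-0.085]]' --squeeze 20

```text
time: 31.45
position: [0.5764, -0.1813, 0.2931]
eef_rot: [0.002, 0.713, 0.701, 0.001]
ft_force: [0.0, 1.0, -0.4]
grip_width: 0.195
```

Call:
move_arm --hand '[0.01,0.01,0.01]' --xyz '[[0,0,0],[0,0,0],[0,0,0]]' --delta_rot '[[0,0,0],[0,0,0],[0,0,0]]'

```text
time: 31.7
position: [0.5753, -0.1815, 0.2895]
eef_rot: [0.0, 0.715, 0.699, -0.0]
ft_force: [-0.4, -0.1, -1.0]
grip_width: 0.196
```

```bash
python3 - <<'E'
from h import *
to(.4855,.3845,.29,1.55)
f=grab_frame('scene');cv2.imwrite('pics/r_sc.png',cv2.resize(f['color'][150:330,160:340,::-1],None,fx=3.3,fy=3.3))
E
```

```text
t 31.70 pos [ 0.5753 -0.1815  0.2895] yaw 1.548 tilt [-0.0002 -0.0002] | tool shift [ 0.5638 -0.1028 -0.0006] f [-0.4 -0.1 -1. ] w 0.017 dz-rot -0.002
```

View pics/r_sc.png

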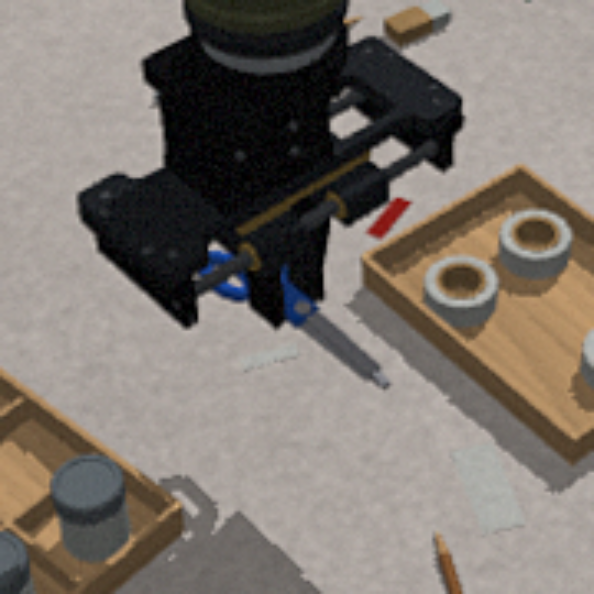

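Call:
move_arm --hand '[0.01,0.01,0.01,0.01,0.01,0.01,0.01,0.01]' --xyz '[[0.02,-0.006,0],[0.03,-0.006,0],[0.035,-0.006,0],[0.035,-0.006,0],[0.035,-0.006,0],[0.035,-0.006,0],[0.035,-0.006,0],[0.035,-0.006,0]]' --delta_rot '[[0,0,0],[0,0,0],[0,0,0],[0,0,0],[0,0,0],[0,0,0],[0,0,0],[0,0,0]]'

```text
time: 32.42
position: [0.5322, 0.0811, 0.2892]
eef_rot: [0.0, 0.715, 0.699, -0.0]
ft_force: [0.5, 0.7, -1.4]
grip_width: 0.192
```

Call:
move_arm --hand '[0.01,0.01,0.01,0.01,0.01,0.01,0.01,0.01]' --xyz '[[0.035,-0.006,0],[0.035,-0.006,0],[0.035,-0.006,0],[0.035,-0.006,0],[0.035,-0.006,0],[0.035,-0.006,0],[0.035,-0.006,0],[0.03,-0.006,0]]' --delta_rot '[[0,0,0],[0,0,0],[0,0,0],[0,0,0],[0,0,0],[0,0,0],[0,0,0],[0,0,0]]'

```text
time: 33.08
position: [0.4897, 0.3578, 0.2891]
eef_rot: [-0.0, 0.714, 0.7, -0.0]
ft_force: [0.7, 0.7, -0.1]
grip_width: 0.187
```

Call:
move_arm --hand '[0.01,0.01,0.01,0.01,0.01]' --xyz '[[0.018,-0.005,0],[0.006,-0.002,0],[0,0,0],[0,0,0],[0,0,0]]' --delta_rot '[[0,0,0],[0,0,0],[0,0,0],[0,0,0],[0,0,0]]'

```text
time: 33.5
position: [0.4852, 0.3777, 0.2888]
eef_rot: [0.001, 0.715, 0.699, -0.001]
ft_force: [-0.8, -0.3, -0.6]
grip_width: 0.194
```

```bash
python3 - <<'E'
from h import *
to(.4855,.3845,.1873,1.55)
f=grab_frame('scene');cv2.imwrite('pics/s_sc.png',cv2.resize(f['color'][50:220,320:500,::-1],None,fx=3.3,fy=3.3))
f=grab_frame('top');cv2.imwrite('pics/s_top.png',cv2.resize(f['color'][150:300,40:240,::-1],None,fx=3.5,fy=3.5))
E
```

```text
t 33.50 pos [0.4852 0.3777 0.2888] yaw 1.547 tilt [ 0.0002 -0.0019] | tool shift [7.000e-03 1.000e-04 1.015e-01] f [-0.8 -0.3 -0.6] w 0.017 dz-rot -0.003
```

View pics/s_sc.png

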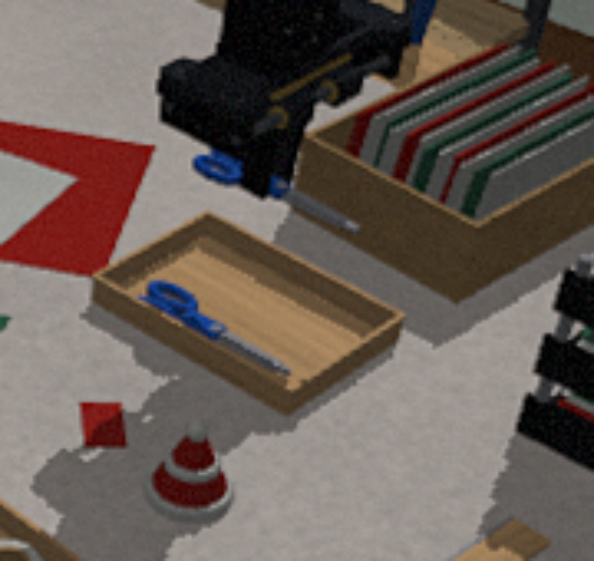

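View pics/s_top.png

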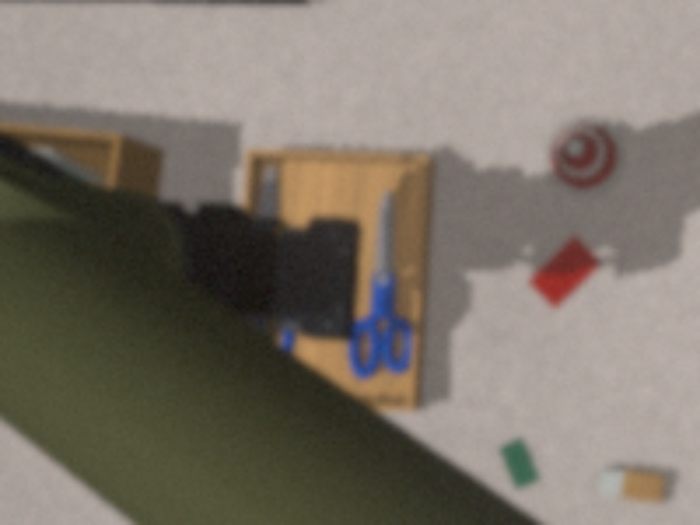

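Call:
move_arm --hand '[0.01,0.01,0.01,0.01,0.01,0.01,0.01,0.01]' --xyz '[[0.004,0,0.015],[0.002,0,0.02],[0,0,0.02],[0,0,0.015],[0,0,0.01],[0,0,0.005],[0,0,0],[0,0,0]]' --delta_rot '[[0,0,0],[0,0,0],[0,0,0],[0,0,0],[0,0,0],[0,0,0],[0,0,0],[0,0,0]]'

```text
time: 34.27
position: [0.4844, 0.3857, 0.2045]
eef_rot: [-0.0, 0.714, 0.7, 0.0]
ft_force: [0.2, 0.3, 0.3]
grip_width: 0.191
```

```bash
python3 - <<'E'
from h import *
to(.4855,.3845,.1873,1.55)
f=grab_frame('scene');cv2.imwrite('pics/t_sc.png',cv2.resize(f['color'][50:220,320:500,::-1],None,fx=3.3,fy=3.3))
E
```

```text
t 34.27 pos [0.4844 0.3857 0.2045] yaw 1.550 tilt [0.0003 0.0005] | tool shift [-0.0012  0.0011  0.0172] f [0.2 0.3 0.3] w 0.017 dz-rot -0.000
```

View pics/t_sc.png

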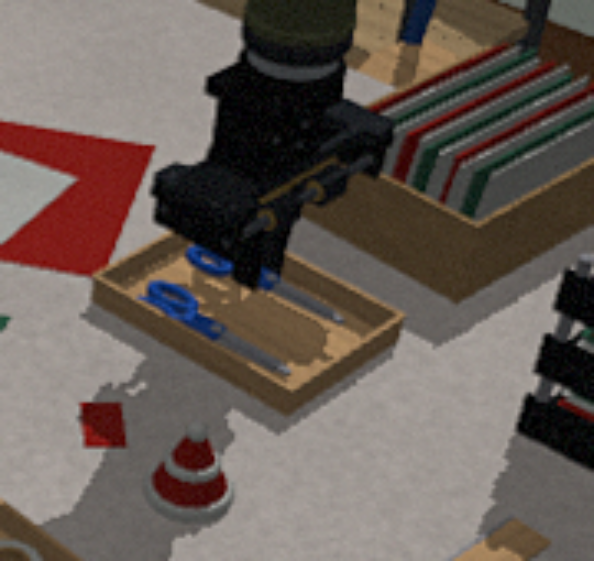

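Call:
move_arm --hand '[0.01,0.01,0.01,0.01,0.01]' --xyz '[[0,0,0.007],[0,0,0.004],[0,0,0.002],[0,0,0],[0,0,0]]' --delta_rot '[[0,0,0],[0,0,0],[0,0,0],[0,0,0],[0,0,0]]'

```text
time: 34.73
position: [0.4842, 0.3855, 0.1911]
eef_rot: [0.0, 0.714, 0.7, -0.0]
ft_force: [-0.2, -0.5, -0.6]
grip_width: 0.189
```

Call:
move_arm --hand '[0.01,0.01,0.01,0.01]' --xyz '[[0,0,0.001],[0,0,0.001],[0,0,0],[0,0,0]]' --delta_rot '[[0,0,0],[0,0,0],[0,0,0],[0,0,0]]'

```text
time: 35.07
position: [0.4842, 0.3855, 0.1892]
eef_rot: [0.0, 0.714, 0.7, -0.0]
ft_force: [0.3, 0.1, 0.1]
grip_width: 0.196
```

Call:
move_arm --hand '[0.01,0.01,0.01,0.01,0.01]' --xyz '[[0,0,0.001],[0,0,0.001],[0,0,0.0005],[0,0,0],[0,0,0]]' --delta_rot '[[0,0,0],[0,0,0],[0,0,0],[0,0,0],[0,0,0]]'

```text
time: 35.48
position: [0.4843, 0.3856, 0.1872]
eef_rot: [0.0, 0.714, 0.7, 0.0]
ft_force: [-0.9, -0.6, 5.2]
grip_width: 0.189
```

Call:
move_arm --hand '[0.034,0.034,0.034,0.034,0.034,0.034]' --xyz '[[0,0,0],[0,0,0],[0,0,0],[0,0,0],[0,0,0],[0,0,0]]' --delta_rot '[[0,0,0],[0,0,0],[0,0,0],[0,0,0],[0,0,0],[0,0,0]]'

```text
time: 35.98
position: [0.4842, 0.3855, 0.1865]
eef_rot: [-0.0, 0.714, 0.7, -0.0]
ft_force: [-0.2, -0.8, -0.2]
grip_width: 0.384
```

Call:
move_arm --hand '[0.034,0.034,0.034,0.034,0.034,0.034,0.034,0.034]' --xyz '[[0,0,-0.005],[0,0,-0.01],[0,0,-0.02],[0,0,-0.03],[0,0,-0.03],[0,0,-0.03],[0,0,-0.03],[0,0,-0.03]]' --delta_rot '[[0,0,0],[0,0,0],[0,0,0],[0,0,0],[0,0,0],[0,0,0],[0,0,0],[0,0,0]]'

```text
time: 36.65
position: [0.4838, 0.3857, 0.3743]
eef_rot: [0.0, 0.714, 0.7, 0.001]
ft_force: [1.5, 0.1, 0.4]
grip_width: 0.395
```

Call:
move_arm --hand '[0.034,0.034,0.034,0.034,0.034,0.034,0.034,0.034]' --xyz '[[-0.03,0,0],[-0.035,0,0],[-0.035,0,0],[-0.035,0,0],[-0.035,0,0],[-0.035,0,0],[-0.03,0,0],[0,0,0]]' --delta_rot '[[0,0,0],[0,0,0],[0,0,0],[0,0,0],[0,0,0],[0,0,0],[0,0,0],[0,0,0]]'

```text
time: 37.32
position: [0.4803, 0.1436, 0.3718]
eef_rot: [0.002, 0.718, 0.696, -0.002]
ft_force: [0.7, -0.8, -0.3]
grip_width: 0.396
```

```bash
python3 - <<'E'
from h import *
to(.4855,.3845,.1873,1.55)
f=grab_frame('scene');cv2.imwrite('pics/u_sc.png',f['color'][:,:,::-1])
for l,M,z in(("card_tree",cyl(.0305,.061,.004),0),):
    d=cut_out(f,l)
    if d: print(l,fit([(f,d[0]["pixels"])],M,(.59,.177)))
cv2.imwrite('pics/u2_sc.png',cv2.resize(f['color'][90:220,320:470,::-1],None,fx=4,fy=4))
f=grab_frame('top');cv2.imwrite('pics/u_top.png',f['color'][:,:,::-1])
E
```

```text
t 37.32 pos [0.4803 0.1436 0.3718] yaw 1.539 tilt [ 0.0003 -0.0063] | tool shift [ 0.2421 -0.0024  0.1829] f [ 0.7 -0.8 -0.3] w 0.034 dz-rot -0.011
card_tree (array([0.58998422, 0.17708529]), np.float64(0.9158070589483175))
```

View pics/u_sc.png

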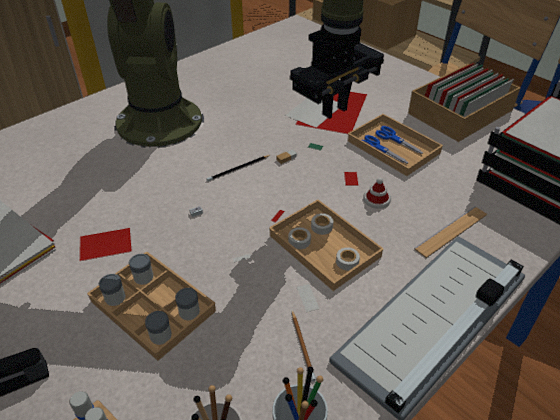

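View pics/u2_sc.png

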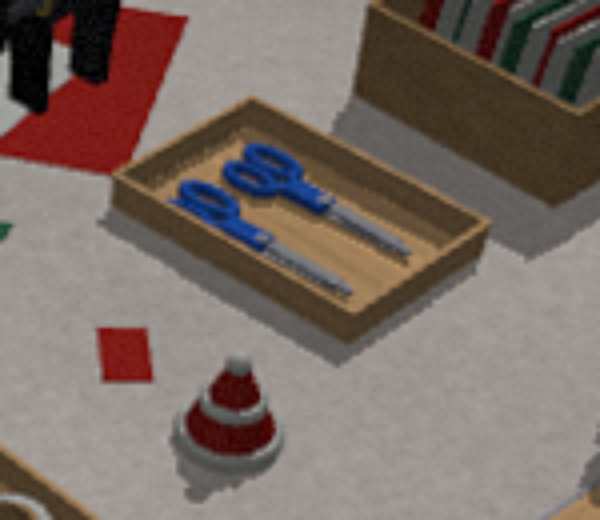

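View pics/u_top.png

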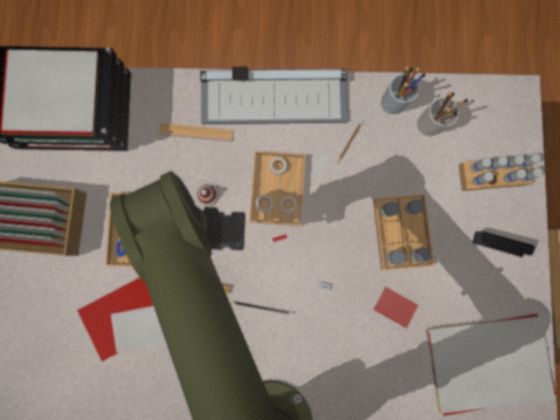

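Call:
move_arm --hand '[0.034,0.034,0.034,0.034,0.034,0.034]' --xyz '[[0,0,0],[0,0,0],[0,0,0],[0,0,0],[0,0,0],[0,0,0]]' --delta_rot '[[0,0,0],[0,0,0],[0,0,0],[0,0,0],[0,0,0],[0,0,0]]'

```text
time: 37.97
position: [0.4793, 0.151, 0.3716]
eef_rot: [-0.0, 0.714, 0.7, 0.0]
ft_force: [-0.3, -0.9, -0.6]
grip_width: 0.39
```

```bash
python3 -c "
from workcell import *
print(hand_in())"
```

```text
the job is handed in; nothing more can be done
None
```

The job is done and handed in at about 38 s of the 122 s allowed. I worked in the order asked:

- **Paint pots:** both were set upright in the two compartments of the paint tray nearest the robot.
- **Tape rolls:** both were laid flat in the tape tray, beside the fixed roll.
- **Scissors:** these were laid flat and lengthwise beside the fixed pair, points the same way.

I lowered each item slowly and released it only after feeling light contact (5–8 N) at the expected floor height.

The last scene picture shows every item in its tray, with the gripper well above and touching nothing. The top view agrees for the pots and rolls, but the arm hid most of the scissors tray there, so the scissors are confirmed from the scene view only. The card tree stands where it was: its scene-view position is within 1 mm of the one I measured at the start. No check failed or disagreed beyond the few millimetres of camera calibration.

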